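Pack a plaster cast in the latched transport case

TASK

Pack the white plaster cast for transport: swing the orange latch lever clear of the grey lid, open the lid of the blue case to about upright or beyond, and set the cast down gently, flat on its base, in the ribbed recess inside with its front teeth towards the latch side. Then shut the lid fully and swing the latch lever all the way back over it. Leave the yellow cast in its place in the rack.

Things in the scene. Friction and masses are not known exactly. Their poses are not given: they have to be found in the camera images.
- case: Blue open transport case, fixed to the bench, 110 (x) x 150 (y) x 44 mm; origin under its centre, z up, -x is its front (latch side), +x its hinge side. Walls 5 mm, floor 8 mm thick, rim at z 44. The front compartment (x -50..+16, y -70..+70) takes the cast; there is finger room only at its y ends, not at the x sides. Closed, the lid covers it: lid top at z 49 (50 in its flat middle).
- lid (a joint): Grey lid 108 x 150 x 6 mm, hinge along case y at the rear rim; rad, 0 = shut, grows as it opens upward, stop at 2.0. Stiff hinge: it stays where it is left. The latch lever holds it down mechanically.
- lid_hinge (a point): Middle of the lid's hinge axis (along case y), 55 mm behind the case's origin at z 46 mm; fixed to the case, axes as the case.
- lid_tab (a point): Grip point in the black upright tab on the lid near its front edge; tab 20 mm (x) x 10 mm (y) x 30 mm high. The point is 8 mm below the tab's top, 22 mm above the lid's surface, 93 mm in front of the hinge axis and 26 mm above it when shut, 20 mm to the -y side of the middle. Its axes turn with the lid (z along the tab).
- latch (a joint): Orange latch lever 58 mm long, turning about a vertical pivot on the case's front; rad, 0 = pointing straight back (case +x) over the lid, grows counter-clockwise seen from above (towards case +y); it is clear of the lid above about 1.4; stop at 2.0. It stays where it is left.
- latch_knob (a point): Grip point in the upright round orange knob on the latch lever, 14 mm diameter, its top 9 mm above and its foot (the lever's top) 18 mm below this point; 44 mm from the pivot.
- latch_pivot (a point): Point on the lever's vertical pivot axis, at the height of the knob's grip point; fixed to the case, axes as the case (67 mm in front of the origin, 45 mm to +y).
- recess (a point): Centre of the recess floor in the case, where the cast's origin belongs; axes as the case. Recess 66 mm (x, between case walls) by 70 mm (y, between 5 mm high, 4 mm thick ribs).
- white_cast: White plaster jaw cast, 56 (x) x 60 (y) x 28 mm, origin in the centre of its flat underside, z up through the teeth, -x is the front of the dental arch (the front teeth), +x the flat heel (18 mm high). Stands in one of the two rack bays.
- white_cast_front (a point): Point at the middle of the front of the white cast (28 mm to its -x, 10 mm above its underside).
- rack: Wooden cast rack with two bays side by side along its y (bay centres at y +39.5 and -39.5 mm), fixed; origin under its centre. Floor 6 mm thick, 62 mm deep in x; cheeks 5 mm thick, 46 mm high, 74 mm apart: bays are open only to -x, +x and above.
- yellow_cast: Yellow plaster jaw cast, 56 x 60 x 28 mm, in the other bay; to be left there. Origin in the centre of its underside.
Things that resemble listed ones, but are neither listed nor needed, are in the scene too. Of the things shaped like the white_cast, the white one is meant.

How it is judged:
By the outcome, as a careful person would: the job done as asked, in the order asked, and still so for the second after the job is handed in, with the robot touching nothing.
It also fails if it takes over 72 s, if anything falls off the work surface, if the arm or the gripper's body presses on something with over 40 N, if the wrist force passes 120 N, or if a joint passes its speed limit or range.

ROBOT

A 6-joint arm with a two-finger parallel gripper is mounted at the origin on a cart in front of the work surface, level with it; the furniture and walls round the work are solid. World frame = base frame: x ahead of the robot, y to its left, z up, the work surface at z = 0. Lengths are in m, angles in degrees, forces in N, time in s.
With the tool pointing down it reaches from about 0.25 to 0.725 m from the base axis. Payload 9.7 kg.
Tool frame: the origin (TCP) lies on the centre line of the jaws, within the pads' length; the fingertips stand tip_extent ahead of it and the grasp point (between the pads) lies 3 mm ahead of it (tip_extent is the distance from the TCP to the fingertips, in m); z points along the fingers, y is the line along which they close (so a half turn about z gives the same grasp; the last joint's range is limited). The gripper opens to 85 mm and grips with 20 to 120 N. Pads are 22 mm wide; open, the fingers measure 114 mm over their backs; the gripper's body (76 mm by 85 mm) begins 54 mm behind the grasp point. The pads swing forward as they close: fully open they stand 13 mm farther back than shut.
Start: joints at [-63.14, 4.979, 10.078, 95.1, 0, 90], TCP at [0.248, -0.491, 0.226] pointing down, gripper open.
Joint ranges: [-179.16, 179.16], [-48.56, 103.87], [-65.8, 70.77], [-126.05, 130.52], [-82.76, 87.17], [-180, 180]. Speed limits (degrees/s): [127.2, 127.2, 147.25, 180, 180, 180].

INTERFACE

Orientations are given as [roll, pitch, yaw] about the fixed x, y, z axes, in that order (R = Rz(yaw) Ry(pitch) Rx(roll)).
In Python, from workcell import * gives the robot as it stands.
- The arm moves only by the tool servo_tool, never from a script. Its argument "rows" is a list of rows, each an object with "offset": the shift along the tool's x, y, z as a fraction of full scale, a list of three; "yaw": the turn about the tool's z as a fraction of full scale; "claw": the closure, from 0 (fully open) to 1 (shut). A call has 1 to 12 rows; each row is the pose to reach, as a shift and turn from the pose commanded when the call began, along the tool's axes at that moment, turning the shorter way round; what a row does not reach only later rows make up. Full scale, the value 1, is 0.1 m for a shift and pi rad for a turn. A row lasts 1/8 s, in which the tool goes at most 62.5 mm and 10.7 degrees, less where a joint would pass 70% of its speed; a pose out of reach is approached as far as the arm can. A call with a number of a shift or a turn outside -1 to 1 is refused whole. A call with a gripper value outside its range is refused whole. The fingers move at their own pace and stop on an object; "squeeze" is the grip in N (left out, the last holds). Time passes only in rows, so rows that repeat a pose let the fingers close. It gives the time, the measured TCP pose, the force, the opening and the grip force at its end, in the units of the state.
- get_obs(): the state, without advancing time (a new reading comes with each control period).
- camera(name): name is "side" or "top" or "wrist"; returns (picture, depth): 384x512x3 uint8, red, green, blue; 384x512 float32, m along the optical axis (not along the pixel's ray), 0 where there is no reading.
- camera_info(name): a dict with "fx", "fy", "cx", "cy" (pixels), "cam_to_world" (4x4, takes a point from camera to world coordinates); the wrist camera has in their place "hand_eye" (4x4, takes a point from camera to tool coordinates, whose origin is the TCP and whose axes are the flange's). Camera axes: x right, y up, looking along -z (the intrinsics and any distortion apply to the point x, -y, -z); pixel columns grow to the right and rows downward; lengths in m; the calibration is good to about 2 mm. A picture is of the moment at which its call begins: read the wrist's pose just before it. camera_info takes no time and is no camera call.
- job_done(): hands the job in; it is judged then, once.
The state is a dict: "time": time; "q": joint angles; "qd": joint speeds; "joint_efforts": joint torques, N m; "ee_pos": TCP position; "tcp_rot": TCP orientation; "wrist_force": force on the tool from outside, world axes, zero at the start; "torque": the same for the moment, N m; "opening": finger opening in m; "grasp_force": force on a finger pad.
Only numpy, scipy, OpenCV 4.12 (cv2) and the standard library are available. Lean on these libraries where they do the work, as an engineer would, in place of code of your own. Each camera call takes 0.05 s, during which the arm holds its last target. There are 200 camera calls.

## Working session

There is one attempt and no reset: what is moved stays moved. The work goes in short steps, Python scripts to look and compute and a tool call to move; the robot and the scene stay as the last step left them, time stands still between calls to the robot, and variables do not carry over. Pictures are saved under pics/ and viewed, at most 10 in all, crops included, and the job is handed in when it is done.

Besides the shell and the picture viewer there is one more tool, called after ">>>" as a command line: name --argument value ..., lists and objects as JSON in quotes. servo_tool: Moves the arm, as the interface text tells. Its arguments: {"type":"object","properties":{"rows":{"type":"array"},"squeeze":{"type":"number"}},"required":["rows"]}

```bash
mkdir -p pics; ls
python3 - <<'E'
from workcell import *
import cv2,numpy as np
o=get_obs();print(o)
for n in("side","top","wrist"):
    p,d=camera(n);np.savez(f"pics/{n}0.npz",p=p,d=d);cv2.imwrite(f"pics/{n}0.png",p[:,:,::-1]);print(n,camera_info(n),(d>0).mean())
a=np.hstack([cv2.imread("pics/side0.png"),cv2.imread("pics/top0.png")])
E
```

```text
pics
{'time': 0.0, 'q': array([-6.31373234e+01,  5.01093603e+00,  1.00328459e+01,  9.51003691e+01,
       -2.54409620e-03,  9.00006361e+01]), 'qd': array([-0.03216641,  0.01978896,  0.10156639, -0.00398389, -0.01408445,
        0.05330849]), 'joint_efforts': array([ 6.72602109e-04, -5.20387352e+01,  4.64806867e+01,  1.62202085e-02,
        1.42040517e-05, -1.27273978e-06]), 'ee_pos': array([ 0.2483939 , -0.49043113,  0.22537026]), 'tcp_rot': array([-1.79921541e+02,  2.54496483e-03,  2.68620440e+01]), 'wrist_force': array([-0.92477639, -0.36256218,  0.71038947]), 'torque': array([-0.02405042,  0.01477131,  0.02130187]), 'grasp_force': 0.0, 'opening': 0.08540491089286134}
side {'fx': 361.78535173156826, 'fy': 361.78535173156826, 'cx': 256.058971823525, 'cy': 193.1386948058848, 'cam_to_world': array([[-0.93257825,  0.15880809, -0.32415705,  0.20416941],
       [-0.36087895, -0.43011868,  0.82750486,  0.64516202],
       [-0.00801154,  0.8886945 ,  0.45842983,  0.49290045],
       [ 0.        ,  0.        ,  0.        ,  1.        ]])} 0.8926849365234375
top {'fx': 382.6279511935838, 'fy
[... 233 characters left out ...]

        -1.27729511e-01],
       [ 1.52390322e-04,  1.34054183e-01,  9.90973992e-01,
         9.15504099e-01],
       [ 0.00000000e+00,  0.00000000e+00,  0.00000000e+00,
         1.00000000e+00]])} 0.9523874918619791
wrist {'fx': 330.83906331189434, 'fy': 330.83906331189434, 'cx': 254.9603820350433, 'cy': 195.51637226304047, 'hand_eye': array([[ 2.90402845e-05,  9.52822381e-01,  3.03528432e-01,
         7.70922781e-02],
       [ 9.99999998e-01, -4.62274854e-05,  4.94395147e-05,
         9.05971485e-04],
       [ 6.11384323e-05,  3.03528430e-01, -9.52822380e-01,
        -1.46401624e-01],
       [ 0.00000000e+00,  0.00000000e+00,  0.00000000e+00,
         1.00000000e+00]])} 0.9959615071614584
```

View pics/top0.png

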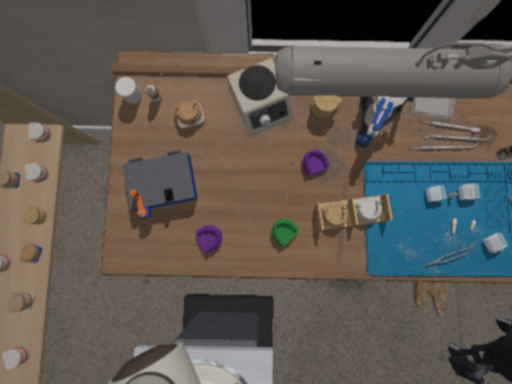

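View pics/side0.png

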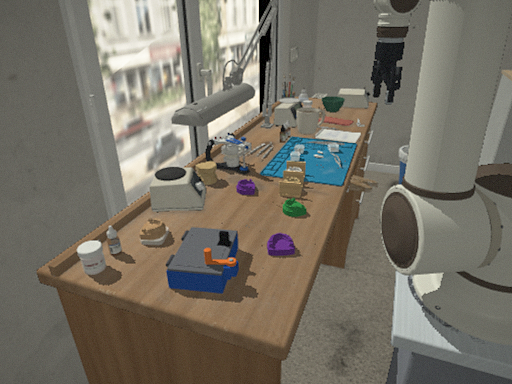

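The side view shows the case at (203,262), with the orange knob at (210,257) and the black tab at (225,238). In the top view the case is near (160,182), the knob near (140,205) and the tab near (168,194). The rack is at (355,212): the yellow cast is in the left bay at (337,212) and the white one in the right bay at (370,209). Green, purple and other tan casts also resemble the target.

```bash
cat > h.py <<'E'
from workcell import *
import workcell,cv2,numpy as np
from scipy.spatial.transform import Rotation as R
def T(o):
    M=np.eye(4);M[:3,:3]=R.from_euler('xyz',o['tcp_rot'],degrees=True).as_matrix();M[:3,3]=o['ee_pos'];return M
def pose(n,o=None):
    i=camera_info(n);return i,(T(o)@i['hand_eye'] if n=='wrist' else i['cam_to_world'])
def ray(i,M,uv):
    uv=np.atleast_2d(uv).astype(float);d=np.c_[(uv[:,0]-i['cx'])/i['fx'],-(uv[:,1]-i['cy'])/i['fy'],-np.ones(len(uv))]
    return M[:3,3],d@M[:3,:3].T
def plane(i,M,uv,z):
    c,d=ray(i,M,uv);return c+d*((z-c[2])/d[:,2])[:,None]
def cloud(i,M,D):
    v,u=np.mgrid[:D.shape[0],:D.shape[1]];c,d=ray(i,M,np.c_[u.ravel(),v.ravel()])
    return (c+d*D.ravel()[:,None]).reshape(*D.shape,3)
def grab(n,name):
    o=get_obs();p,d=camera(n);i,M=pose(n,o);cv2.imwrite(f'pics/{name}.png',p[:,:,::-1]);np.savez(f'pics/{name}.npz',p=p,d=d,M=M);return i,M,p,d
def load(n,name):
    z=np.load(f'pics/{name}.npz');return camera_info(n),z['M'],z['p'],z['d']
def tri(c1,d1,c2,d2):
    A=np.c_[d1,-d2];s=np.linalg.lstsq(A,c2-c1,rcond=None)[0];a=c1+d1*s[0];b=c2+d2*s[1];return (a+b)/2,np.linalg.norm(a-b)
E
python3 - <<'E'
from h import *
print([k for k in dir(workcell) if k[0]!='_'], getattr(workcell,'tip_extent',None))
z=np.load('pics/top0.npz');i,M=pose('top');C=cloud(i,M,z['d'])
for n,(u,v) in dict(case=(160,180),knob=(137,194),lev=(141,210),tab=(168,194),yel=(337,213),white=(370,208),bench=(250,200),c1=(126,168),c2=(188,152),c3=(195,203),c4=(133,214)).items(): print(n,C[v,u].round(3))
E
cat > crop.py <<'E'
E
python3 -c "
import cv2
a=cv2.imread('pics/top0.png');f=lambda x:cv2.resize(x,None,fx=4,fy=4,interpolation=2)
import numpy as np
cv2.imwrite('pics/crop1.png',np.hstack([f(a[145:235,110:210]),f(a[165:255,310:410])]))"; rm crop.py
```

```text
['PlanningError', 'camera', 'camera_info', 'get_obs', 'job_done', 'tip_extent'] 0.022
case [0.53  0.107 0.047]
knob [0.494 0.149 0.074]
lev [0.46  0.141 0.062]
tab [0.495 0.079 0.077]
yel [ 0.464 -0.303  0.025]
white [ 0.478 -0.38   0.024]
bench [ 0.493 -0.099 -0.002]
c1 [0.556 0.186 0.049]
c2 [ 0.608  0.056 -0.004]
c3 [ 0.483  0.032 -0.   ]
c4 [0.454 0.179 0.002]
```

View pics/crop1.png

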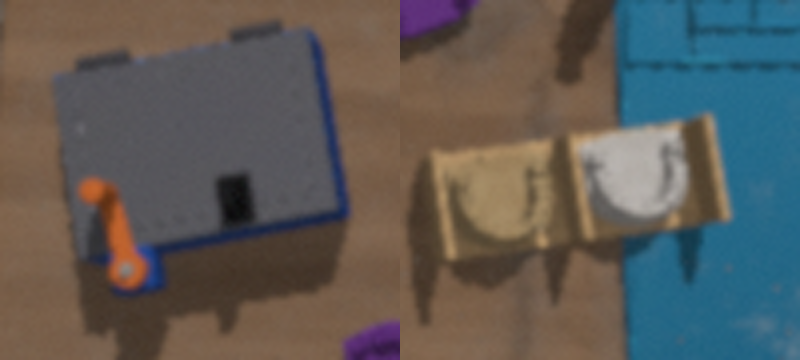

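In the crop, the left panel shows the orange lever with its knob at about full-frame (133,192) and its pivot at (141,212), and the black tab at (169,194). In the right panel the casts sit at (336,213), yellow, and (369,209), pure white. The white one in the right bay fits the description. The green, purple and tan casts elsewhere do not, because they are the wrong colour or not in the rack. The white arch's front points down in the image (-x).

```bash
cat > go.py <<'E'
import sys;from h import *
# usage: go.py x y z yaw -> shift in tool axes (units of 0.1 m) & yaw (units pi) from current pose
x,y,z,w=map(float,sys.argv[1:5]);o=get_obs();M=T(o)
d=M[:3,:3].T@(np.array([x,y,z])-o['ee_pos']);dy=-(w-o['tcp_rot'][2]);dy=(dy+180)%360-180
print('offset',(d*10).round(3),'yaw',round(dy/180,4),'now',o['ee_pos'].round(4),o['tcp_rot'].round(2),'t',round(o['time'],2))
E
python3 go.py 0.42 -0.33 0.28 8
python3 - <<'E'
from h import *
z=np.load('pics/top0.npz');i,M=pose('top');C=cloud(i,M,z['d'])
m=(C[...,2]>0.12)&(C[...,0]>.2)&(z['d']>0);P=C[m]
for y0 in np.arange(-.9,.4,.1):
    q=P[(P[:,1]>y0)&(P[:,1]<y0+.1)]
    if len(q): print(round(y0,1),q.min(0).round(3),q.max(0).round(3))
E
```

```text
offset [ 2.256 -0.657 -0.544] yaw 0.1048 now [ 0.2484 -0.4905  0.2255] [-179.94   -0.     26.86] t 0.15
-0.6 [ 0.257 -0.584  0.121] [ 0.936 -0.5    0.329]
-0.5 [ 0.203 -0.5    0.208] [ 0.761 -0.4    0.395]
-0.4 [ 0.635 -0.4    0.12 ] [ 0.761 -0.3    0.26 ]
-0.3 [ 0.674 -0.3    0.208] [ 0.761 -0.2    0.26 ]
-0.2 [ 0.674 -0.2    0.208] [ 0.765 -0.147  0.26 ]
-0.1 [ 0.889 -0.093  0.12 ] [ 0.919 -0.     0.184]
-0.0 [0.2  0.   0.12] [0.911 0.1   0.214]
0.1 [0.866 0.1   0.12 ] [0.872 0.2   0.211]
0.2 [0.866 0.2   0.12 ] [0.871 0.3   0.208]
0.3 [0.866 0.3   0.12 ] [0.872 0.4   0.206]
```

>>> servo_tool --rows '[{"offset":[0.9,-0.3,-0.3],"yaw":0,"claw":0},{"offset":[0.9,-0.3,-0.3],"yaw":0,"claw":0}]'

```text
time: 0.4
ee_pos: [0.3161, -0.422, 0.2566]
tcp_rot: [-180.0, -0.0, 26.8]
wrist_force: [0.3, -0.5, -0.4]
opening: 0.0852
grasp_force: 0.0
```

>>> servo_tool --rows '[{"offset":[0.9,-0.3,-0.3],"yaw":0,"claw":0},{"offset":[0.9,-0.3,-0.3],"yaw":0,"claw":0}]'

```text
time: 0.65
ee_pos: [0.3833, -0.3541, 0.2868]
tcp_rot: [180.0, -0.0, 26.9]
wrist_force: [0.5, -0.2, -0.9]
opening: 0.0858
grasp_force: 0.0
```

>>> servo_tool --rows '[{"offset":[0.45,-0.05,0],"yaw":0.05,"claw":0},{"offset":[0.45,-0.05,0],"yaw":0.1,"claw":0},{"offset":[0.45,-0.05,0],"yaw":0.105,"claw":0},{"offset":[0.45,-0.05,0],"yaw":0.105,"claw":0}]'

```text
time: 1.15
ee_pos: [0.4195, -0.3313, 0.286]
tcp_rot: [-180.0, 0.0, 8.1]
wrist_force: [0.0, -0.4, -0.3]
opening: 0.0851
grasp_force: 0.0
```

```bash
python3 - <<'E'
from h import *
i,M,p,d=grab('wrist','w1');print(get_obs()['ee_pos'],get_obs()['tcp_rot'],get_obs()['time'])
# visible fingertips in tool frame (close points)
C=cloud(i,np.array(i['hand_eye']),d);m=(d>0)&(d<0.2);P=C[m];print(len(P),P.min(0).round(4),P.max(0).round(4)) if len(P) else 0
E
python3 go.py 0.44 0.11 0.28 8
```

```text
[ 0.41945252 -0.33132174  0.28605026] [-1.79995704e+02  6.03376371e-03  8.06851198e+00] 1.2
28728 [-0.012  -0.0734 -0.0914] [ 0.0184  0.0752 -0.0154]
offset [ 0.823 -4.341  0.061] yaw 0.0004 now [ 0.4195 -0.3313  0.2861] [-1.80e+02  1.00e-02  8.07e+00] t 1.2
```

View pics/w1.png

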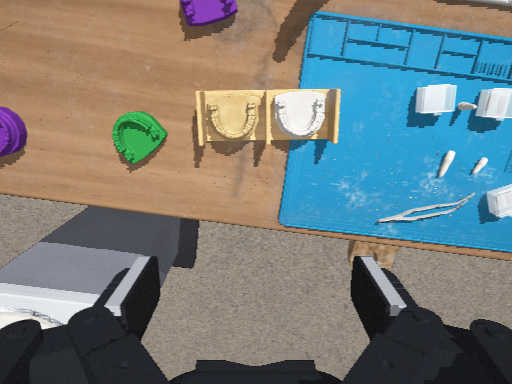

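The wrist view shows the rack at (268,117), with yellow at (235,113) and white at (301,115). White's flat heel is up (+x) and its arch front is at (300,137), towards the robot. The fingers sit at the bottom of the frame.

```bash
cat > wm.py <<'E'
from h import *
def white(p,box,thr=165,s=40):
    h=cv2.cvtColor(p,cv2.COLOR_RGB2HSV);m=((h[...,2]>thr)&(h[...,1]<s)).astype(np.uint8);k=np.zeros_like(m);a,b,c,e=box;k[b:e,a:c]=1;m*=k
    n,l,st,_=cv2.connectedComponentsWithStats(m);j=1+st[1:,4].argmax();return l==j
E
python3 - <<'E'
from wm import *
i,M,p,d=load('wrist','w1')
C=cloud(i,np.array(i['hand_eye']),d);m=(d>0)&(d<0.28)&(abs(C[...,1])<.08)&(C[...,0]<.03);P=C[m]
print('tip z pctl',np.percentile(P[:,2],[90,99,99.9,100]).round(4), P[P[:,2]>np.percentile(P[:,2],99)].mean(0).round(4))
m=white(p,(265,80,345,150),150);W=cloud(i,M,d)[m]
print('n',m.sum(),'z pct',np.percentile(W[:,2],[1,10,50,90,99]).round(4))
vu=np.argwhere(m);uv=vu[:,::-1]
for z in (.034,.024): print(z,'rect',cv2.minAreaRect(plane(i,M,uv,z)[:,:2].astype(np.float32)))
# lateral width of cloud
ps=np.radians(8);ex=np.array([np.cos(ps),np.sin(ps)]);ey=np.array([-np.sin(ps),np.cos(ps)])
a=W[:,:2]@ex;b=W[:,:2]@ey
print('x',np.percentile(a,[.5,99.5]).round(4),'y',np.percentile(b,[.5,99.5]).round(4))
# heel edge line: for each column top-most
cols=np.unique(uv[:,0])[4:-4];top=np.array([[c,vu[uv[:,0]==c][:,0].min()] for c in cols])
L=cloud(i,M,d)[top[:,1]+1,top[:,0]];print('heel z',np.median(L[:,2]).round(4),'heel slope deg',np.degrees(np.polyfit(L[:,1],L[:,0],1)[0]).round(2))
# same in top view
i2,M2=pose('top');z=np.load('pics/top0.npz');m2=white(z['p'],(352,190,386,230),150);W2=cloud(i2,M2,z['d'])[m2]
a=W2[:,:2]@ex;b=W2[:,:2]@ey
print('top x',np.percentile(a,[.5,99.5]).round(4),'y',np.percentile(b,[.5,99.5]).round(4),m2.sum())
c1,d1=ray(i,M,uv.mean(0));c2,d2=ray(i2,M2,np.argwhere(m2)[:,::-1].mean(0));print('tri centroid',tri(c1,d1[0],c2,d2[0]))
# rack: wood top edges cheeks height >0.040
Cw=cloud(i,M,d);k=(Cw[...,2]>.040)&(Cw[...,2]<.052)&(Cw[...,1]>-.45)&(Cw[...,1]<-.22)&(Cw[...,0]>.38);Q=Cw[k]
n,l,st,_=cv2.connectedComponentsWithStats(k.astype(np.uint8))
for j in range(1,n):
    if st[j,4]>30:
        q=Cw[l==j];r=cv2.fitLine(q[:,:2].astype(np.float32),cv2.DIST_L2,0,.01,.01).ravel();print('cheek',st[j,4],q.mean(0).round(4),'dir',np.degrees(np.arctan2(r[1],r[0])).round(2),np.ptp(q[:,:2]@ex).round(3))
E
```

```text
tip z pctl [-0.0384 -0.0212 -0.0175 -0.0154] [ 0.0008  0.0018 -0.0193]
n 1847 z pct [0.0045 0.0199 0.0215 0.0317 0.0338]
0.034 rect ((0.47776108980178833, -0.37672150135040283), (0.05037052556872368, 0.05755505710840225), 9.152975082397461)
0.024 rect ((0.47729355096817017, -0.3781082034111023), (0.05163492634892464, 0.05899981036782265), 9.152957916259766)
x [0.3961 0.4458] y [-0.4734 -0.4111]
heel z 0.0206 heel slope deg -10.46
top x [0.3935 0.4461] y [-0.4674 -0.3541] 351
tri centroid (array([ 0.48027014, -0.37813903,  0.02312476]), np.float64(0.00104058235752444))
cheek 270 [ 0.4814 -0.4168  0.0439] dir 8.89 0.06
cheek 265 [ 0.457  -0.2617  0.0441] dir 9.09 0.061
cheek 254 [ 0.4705 -0.3391  0.0442] dir 9.48 0.061
```

>>> servo_tool --rows '[{"offset":[0.2,-0.6,0],"yaw":0,"claw":0},{"offset":[0.2,-1,0],"yaw":0,"claw":0}]'

```text
time: 1.45
ee_pos: [0.4257, -0.2281, 0.2858]
tcp_rot: [-180.0, 0.0, 8.0]
wrist_force: [0.3, -0.1, -0.8]
opening: 0.0857
grasp_force: 0.0
```

>>> servo_tool --rows '[{"offset":[0.2,-0.6,0],"yaw":0,"claw":0},{"offset":[0.2,-1,0],"yaw":0,"claw":0}]'

```text
time: 1.7
ee_pos: [0.4316, -0.1258, 0.286]
tcp_rot: [-180.0, -0.0, 8.1]
wrist_force: [0.2, -1.0, -0.5]
opening: 0.0856
grasp_force: 0.0
```

>>> servo_tool --rows '[{"offset":[0.2,-0.6,0],"yaw":0,"claw":0},{"offset":[0.2,-1,0],"yaw":0,"claw":0}]'

```text
time: 1.95
ee_pos: [0.4377, -0.0239, 0.286]
tcp_rot: [-180.0, -0.0, 8.1]
wrist_force: [1.1, 0.1, 0.1]
opening: 0.0857
grasp_force: 0.0
```

>>> servo_tool --rows '[{"offset":[0.2,-0.6,0],"yaw":0,"claw":0},{"offset":[0.2,-1,0],"yaw":0,"claw":0},{"offset":[0.2,-1,0],"yaw":0,"claw":0}]'

```text
time: 2.33
ee_pos: [0.4446, 0.0695, 0.2861]
tcp_rot: [-179.6, 0.0, 8.8]
wrist_force: [-0.8, -0.9, -0.2]
opening: 0.0855
grasp_force: 0.0
```

Run:
```python
from h import *
grab('wrist','w2');print(get_obs()['ee_pos'],get_obs()['tcp_rot'],get_obs()['time'])
```

```text
[0.44474837 0.06841489 0.2861437 ] [-1.79664877e+02 -4.34270107e-03  8.68185920e+00] 2.375
```

View pics/w2.png

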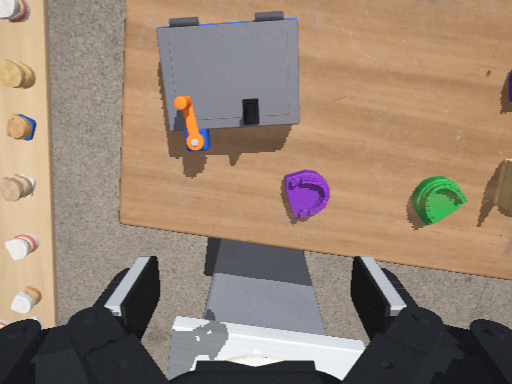

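The wrist view shows the closed case at (230,75), the knob at (183,102), the lever pivot at (195,142) and the tab at (251,110). The lever points back and slightly outward, over the lid.

Run:
```python
from h import *
i,M,p,d=load('wrist','w2');C=cloud(i,M,d);Ct=cloud(i,np.array(i['hand_eye']),d)
for u,v in((150,262),(140,285),(152,275),(365,262)): print('finger',Ct[v,u].round(4),d[v,u])
h=cv2.cvtColor(p,cv2.COLOR_RGB2HSV);sub=np.zeros(d.shape,bool);sub[0:165,130:320]=1
org=sub&(h[...,0]<15)&(h[...,1]>180)&(h[...,2]>120);P=C[org]
print('orange z',np.percentile(P[:,2],[5,50,90,99]).round(4))
k=org&(C[...,2]>.066)
n,l,st,ce=cv2.connectedComponentsWithStats(k.astype(np.uint8))
for j in range(1,n):
    if st[j,4]>8: q=C[l==j];print('orange high',st[j,4],ce[j].round(1),q.mean(0).round(4),q.min(0).round(4),q.max(0).round(4))
q=C[org];rt=cv2.minAreaRect(np.argwhere(org)[:,::-1].astype(np.float32));print('lever rect px',rt)
blk=sub&(h[...,2]<60)&(C[...,2]>.062);n,l,st,ce=cv2.connectedComponentsWithStats(blk.astype(np.uint8));j=1+st[1:,4].argmax();q=C[l==j];print('tab',st[j,4],ce[j],q.mean(0).round(4),np.percentile(q,1,0).round(4),np.percentile(q,99,0).round(4))
tp=(l==j)&(C[...,2]>.070);print('tabtop',C[tp].mean(0).round(4),cv2.minAreaRect(C[tp][:,:2].astype(np.float32)))
lid=sub&(abs(C[...,2]-.046)<.008)&~org&(h[...,1]<80)
n,l,st,ce=cv2.connectedComponentsWithStats(lid.astype(np.uint8));j=1+st[1:,4].argmax();q=C[l==j]
print('lid n',st[j,4],'z',np.percentile(q[:,2],[5,50,95]).round(4));r=cv2.minAreaRect(q[:,:2].astype(np.float32));print('lid rect',r)
np.save('pics/lid.npy',l==j)
# triangulate tab/knob with top view
i2,M2=pose('top');z=np.load('pics/top0.npz');p2=z['p'];C2=cloud(i2,M2,z['d']);h2=cv2.cvtColor(p2,cv2.COLOR_RGB2HSV)
o2=(h2[...,0]<15)&(h2[...,1]>170)&(h2[...,2]>110);o2[:,220:]=0;o2[:140]=0
vu=np.argwhere(o2);print('top orange',len(vu),C2[o2].mean(0).round(4))
c1,d1=ray(i,M,np.argwhere(org)[:,::-1].mean(0));c2,d2=ray(i2,M2,vu[:,::-1].mean(0));print('tri orange',tri(c1,d1[0],c2,d2[0]))
b2=(h2[...,2]<55)&(C2[...,2]>.06);b2[:,200:]=0;b2[:170]=0;b2[220:]=0;vu2=np.argwhere(b2)
c1,d1=ray(i,M,np.argwhere(tp)[:,::-1].mean(0));c2,d2=ray(i2,M2,vu2[:,::-1].mean(0));print('tri tab',len(vu2),tri(c1,d1[0],c2,d2[0]))
```

```text
finger [ 0.0109 -0.0415 -0.0267] 0.13430181
finger [ 0.0081 -0.0418 -0.0389] 0.12354478
finger [ 0.0039 -0.0418 -0.025 ] 0.13797098
finger [ 0.0108  0.0459 -0.0263] 0.13465272
orange z [0.0552 0.0579 0.0829 0.0844]
orange high 101 [182.6 103.9] [0.4962 0.1533 0.0792] [0.4908 0.149  0.0664] [0.5039 0.1613 0.0846]
lever rect px ((188.93215942382812, 122.36298370361328), (56.26385498046875, 16.762908935546875), 72.4075698852539)
tab 184 [249.59782609 112.45652174] [0.4982 0.0838 0.0777] [0.4885 0.0782 0.0696] [0.5076 0.0893 0.08  ]
tabtop [0.4981 0.0838 0.0779] ((0.4980029761791229, 0.08391027897596359), (0.019352175295352936, 0.009527413174510002), 8.875166893005371)
lid n 14008 z [0.0475 0.0493 0.0509]
lid rect ((0.531936526298523, 0.1117464080452919), (0.12124835699796677, 0.14992231130599976), 12.128198623657227)
top orange 101 [0.4772 0.1475 0.0645]
tri orange (array([0.47849541, 0.15167852, 0.0510692 ]), np.float64(0.00040372825137899743))
tri tab 57 (array([0.49715156, 0.08402295, 0.06501165]), np.float64(0.00031850935624671406))
```

```bash
cat > case.py <<'E'
from h import *
i,M,p,d=load('wrist','w2');C=cloud(i,M,d);l=np.load('pics/lid.npy').astype(np.uint8)
l=cv2.morphologyEx(l,cv2.MORPH_CLOSE,np.ones((5,5)))
P=lambda uv:plane(i,M,np.array(uv),.049)[:,:2]
L=P([(np.flatnonzero(l[v])[0]-.5,v) for v in range(38,95)]);Rr=P([(np.flatnonzero(l[v])[-1]+.5,v) for v in range(30,115)])
F=P([(u,np.flatnonzero(l[:,u])[-1]+.5) for u in range(262,294)]);B=P([(u,np.flatnonzero(l[:,u])[0]-.5) for u in range(205,250)])
def fit(Q):
    f=cv2.fitLine(Q.astype(np.float32),cv2.DIST_HUBER,0,.01,.01).ravel();return f[2:],np.degrees(np.arctan2(f[1],f[0]))
for n,Q in zip('LRFB',(L,Rr,F,B)): print(n,fit(Q)[0].round(4),fit(Q)[1].round(2))
yaw=np.radians(8.9)
ex=np.array([np.cos(yaw),np.sin(yaw)]);ey=np.array([-ex[1],ex[0]])
yl=(fit(L)[0]@ey);yr=fit(Rr)[0]@ey;xf=fit(F)[0]@ex;xb=fit(B)[0]@ex
print('y width',yl-yr,'x depth',xb-xf)
tab=np.array([.4980,.0839]);print('tab in lidframe: x from front',tab@ex-xf,'y from mid',tab@ey-(yl+yr)/2)
o=(cv2.cvtColor(p,cv2.COLOR_RGB2HSV)[...,1]>180)&(C[...,2]>.081)&(C[...,1]>.13)&(C[...,2]<.09)
print('knob top',o.sum(),C[o].mean(0),cv2.minEnclosingCircle(C[o][:,:2].astype(np.float32)))
c0=ex*(tab@ex+.038)+ey*(tab@ey+.020);print('case origin from tab',c0,' from lid',ex*(xf+.053)+ey*(yl+yr)/2)
for c in (c0,):
    pv=c+ex*-.067+ey*.045;k=cv2.minEnclosingCircle(C[o][:,:2].astype(np.float32))[0]-pv;print('pivot',pv,'knob r',np.linalg.norm(k),'ang',np.degrees(np.arctan2(k@ey,k@ex)))
E
python3 case.py
```

```text
L [0.5272 0.1867] 11.87
R [0.5414 0.0374] 12.11
F [0.4872 0.053 ] -78.12
B [0.582  0.1209] -78.19
y width 0.1497301535664094 x depth 0.10419522732052355
tab in lidframe: x from front 0.01546689783193167 y from mid -0.022160344849532818
knob top 126 [0.49711061 0.15511919 0.08299801] ((0.49684053659439087, 0.15550175309181213), 0.006373806390911341)
case origin from tab [0.53244827 0.10953819]  from lid [0.53165276 0.11160029]
pivot [0.45929299 0.14363079] knob r 0.03937941225617774 ang 8.644774122753178
```

>>> servo_tool --rows '[{"offset":[0.2,-0.6,0],"yaw":0,"claw":0.7},{"offset":[0.2,-0.6,0],"yaw":0,"claw":0.7},{"offset":[0.2,-0.6,0],"yaw":0,"claw":0.7},{"offset":[0.2,-0.6,0],"yaw":0,"claw":0.7},{"offset":[0.2,-0.6,0],"yaw":0,"claw":0.7}]'

```text
time: 3.0
ee_pos: [0.4618, 0.098, 0.2867]
tcp_rot: [-178.3, 0.0, 11.0]
wrist_force: [0.5, 0.5, 0.2]
opening: 0.0258
grasp_force: 0.0
```

Run:
```python
from h import *
i,M,p,d=grab('wrist','w3');o=get_obs();print(o['opening'],o['ee_pos'],o['tcp_rot'],o['time']);C=cloud(i,np.array(i['hand_eye']),d)
m=(d>0)&(d<.28)&(C[...,0]<.03);print(np.percentile(C[m],[99,99.9,100],axis=0).round(4))
w=C[m];print(w[w[:,2]>np.percentile(w[:,2],99.3)][::10].round(3)[:8])
```

```text
0.02524012072569444 [0.46176389 0.09818422 0.28665851] [-1.78257435e+02  1.21328604e-02  1.09969515e+01] 3.05
[[ 0.0172  0.0563 -0.0125]
 [ 0.0177  0.0597 -0.0061]
 [ 0.0182  0.0609 -0.0033]]
[[ 0.011 -0.018 -0.009]
 [ 0.011 -0.013 -0.009]
 [ 0.011  0.016 -0.009]
 [ 0.01  -0.018 -0.009]
 [ 0.011 -0.013 -0.01 ]
 [ 0.011  0.016 -0.009]
 [ 0.01   0.02  -0.009]
 [ 0.011 -0.013 -0.011]]
```

View pics/w3.png

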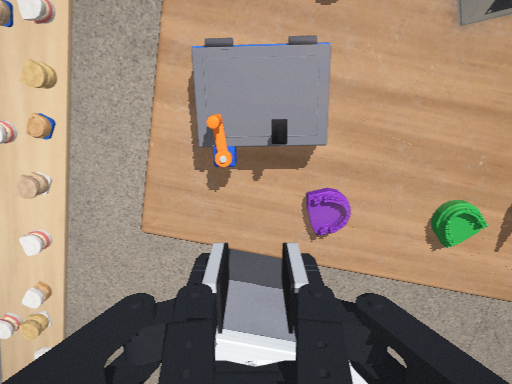

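```bash
python3 - <<'E'
from h import *
o=get_obs();print(o['q'].round(2),o['ee_pos'].round(4),o['tcp_rot'].round(2),o['opening'])
i,M,p,d=grab('side','s1');C=cloud(i,M,d)
m=(d>0)&(np.hypot(C[...,0]-o['ee_pos'][0],C[...,1]-o['ee_pos'][1])<.045)&(C[...,2]>.15)&(C[...,2]<.45)
print(m.sum(),C[m].min(0).round(4),np.percentile(C[m][:,2],[.5,2,5]).round(4)); q=C[m];print(q[np.argsort(q[:,2])][:60:10].round(4))
v,u=np.argwhere(m).max(0),0;print(np.argwhere(m).min(0),np.argwhere(m).max(0))
E
python3 go.py 0.46 0.12 0.28 11.8
```

```text
[ 10.93  -3.85   8.   101.86   1.74 179.94] [0.4618 0.0982 0.2867] [-1.7826e+02  1.0000e-02  1.1000e+01] 0.02524012072569444
2467 [0.4237 0.0547 0.2918] [0.2936 0.2975 0.3057]
[[0.457  0.0845 0.2918]
 [0.4537 0.1171 0.2934]
 [0.4542 0.1159 0.2947]
 [0.4468 0.1159 0.2956]
 [0.4475 0.1141 0.2967]
 [0.4677 0.1185 0.2976]]
[ 39 206] [140 253]
offset [ 0.024 -0.214  0.073] yaw -0.0044 now [0.4618 0.0983 0.2866] [-1.7825e+02  1.0000e-02  1.1010e+01] t 3.1
```

```bash
cat > case.py <<'E'
from h import *
def an(name):
    i,M,p,d=load('wrist',name);C=cloud(i,M,d);h=cv2.cvtColor(p,cv2.COLOR_RGB2HSV)
    org=(h[...,0]<15)&(h[...,1]>180)&(h[...,2]>120)&(C[...,2]>.05)&(C[...,2]<.09)
    l=((abs(C[...,2]-.0485)<.008)&~org&(h[...,1]<80)&(h[...,2]>75)).astype(np.uint8)
    l=cv2.morphologyEx(l,cv2.MORPH_OPEN,np.ones((11,11)));n,lab,st,_=cv2.connectedComponentsWithStats(l);l=lab==1+st[1:,4].argmax()
    x,y,w,hh=cv2.boundingRect(l.astype(np.uint8))
    P=lambda uv:plane(i,M,np.array(uv),.049)[:,:2]
    E=dict(L=P([(np.flatnonzero(l[v])[0]-.5,v) for v in range(y+12,y+hh-45)]),R=P([(np.flatnonzero(l[v])[-1]+.5,v) for v in range(y+12,y+hh-12)]),
     F=P([(u,np.flatnonzero(l[:,u])[-1]+.5) for u in range(x+w-35,x+w-8)]),B=P([(u,np.flatnonzero(l[:,u])[0]-.5) for u in range(x+50,x+90)]))
    f={k:cv2.fitLine(v.astype(np.float32),cv2.DIST_HUBER,0,.01,.01).ravel() for k,v in E.items()}
    a={k:np.degrees(np.arctan2(v[1],v[0])) for k,v in f.items()};print(name,{k:round(float(v),2) for k,v in a.items()})
    yaw=np.radians(np.mean([a['L'],a['R'],a['B']+90]));ex=np.array([np.cos(yaw),np.sin(yaw)]);ey=np.array([-ex[1],ex[0]])
    g={k:v[2:]@(ey if k in'LR' else ex) for k,v in f.items()};ym=(g['L']+g['R'])/2
    print(' width',g['L']-g['R'],'depth',g['B']-g['F'],'yaw',np.degrees(yaw))
    o=org&(C[...,2]>.081);kt=np.array(cv2.minEnclosingCircle(C[o][:,:2].astype(np.float32))[0])
    t=(h[...,2]<60)&(C[...,2]>.07)&(C[...,2]<.09)&(abs(C[...,0]-.5)<.05)&(abs(C[...,1]-.085)<.04);tab=np.array(cv2.minAreaRect(C[t][:,:2].astype(np.float32))[0])
    c1=ex*(g['F']+.053)+ey*ym;c2=ex*(g['B']-.051)+ey*ym;c3=ex*(tab@ex+.038)+ey*(tab@ey+.020)
    print(' knob',kt,C[o][:,2].max(),'tab',tab,C[t][:,2].mean(),'origins F,B,tab',c1.round(4),c2.round(4),c3.round(4))
    pv=c3+ex*-.067+ey*.045;k=kt-pv;print(' pivot',pv,'r',np.linalg.norm(k),'ang',np.degrees(np.arctan2(k@ey,k@ex)))
if __name__=='__main__':
    an('w2');an('w3')
E
python3 case.py
```

```text
w2 {'L': 8.98, 'R': 12.1, 'F': -78.26, 'B': -77.78}
 width 0.14870195 depth 0.10599384 yaw 11.09979
 knob [0.49593785 0.1549426 ] 0.08457093629483164 tab [0.49800298 0.08391028] 0.07789183556007573 origins F,B,tab [0.5298 0.1111] [0.5318 0.1114] [0.5314 0.1109]
 pivot [0.45703178 0.14211132] r 0.040967354313345104 ang 7.152844309102756
w3 {'L': 11.9, 'R': 12.06, 'F': -78.74, 'B': -62.14}
 width 0.14602426 depth 0.10810551 yaw 17.27319
 knob [0.49360144 0.15475412] 0.08483044211556484 tab [0.49774426 0.08375666] 0.07767221389008903 origins F,B,tab [0.5251 0.1084] [0.529  0.1096] [0.5281 0.1141]
 pivot [0.45075184 0.13721424] r 0.04630049308376166 ang 4.987854652718674
```

>>> servo_tool --rows '[{"offset":[0,0,0],"yaw":-0.5,"claw":0},{"offset":[0,0,0],"yaw":-0.5,"claw":0},{"offset":[0,0,0],"yaw":-0.5,"claw":0},{"offset":[0,0,0],"yaw":-0.5,"claw":0},{"offset":[0,0,0],"yaw":-0.5,"claw":0},{"offset":[0,0,0],"yaw":-0.5,"claw":0},{"offset":[0,0,0],"yaw":-0.5,"claw":0},{"offset":[0,0,0],"yaw":-0.5,"claw":0},{"offset":[0,0,0],"yaw":-0.5,"claw":0}]'

```text
time: 4.22
ee_pos: [0.4618, 0.0986, 0.2865]
tcp_rot: [-180.0, -1.7, 101.3]
wrist_force: [-0.0, -1.2, -0.8]
opening: 0.0856
grasp_force: 0.0
```

>>> servo_tool --rows '[{"offset":[0,0,0],"yaw":-0.5,"claw":0},{"offset":[0,0,0],"yaw":-0.5,"claw":0},{"offset":[0,0,0],"yaw":-0.5,"claw":0},{"offset":[0,0,0],"yaw":-0.5,"claw":0.3},{"offset":[0,0,0],"yaw":-0.5,"claw":0.3},{"offset":[0,0,0],"yaw":-0.5,"claw":0.3},{"offset":[0,0,0],"yaw":-0.5,"claw":0.3},{"offset":[0,0,0],"yaw":-0.5,"claw":0.3},{"offset":[0,0,0],"yaw":-0.5,"claw":0.3}]'

```text
time: 5.35
ee_pos: [0.4618, 0.0986, 0.2865]
tcp_rot: [178.3, -0.0, -168.7]
wrist_force: [-0.5, 0.1, 1.0]
opening: 0.0599
grasp_force: 0.0
```

```bash
python3 go.py 0.497 0.1555 0.12 192
```

```text
offset [-0.457  0.439  1.679] yaw -0.0041 now [0.4618 0.0986 0.2865] [ 1.7826e+02 -2.0000e-02 -1.6874e+02] t 5.35
```

>>> servo_tool --rows '[{"offset":[-0.46,0.44,0.4],"yaw":-0.004,"claw":0.45},{"offset":[-0.46,0.44,0.84],"yaw":-0.004,"claw":0.45},{"offset":[-0.46,0.44,0.84],"yaw":-0.004,"claw":0.45}]'

```text
time: 5.72
ee_pos: [0.4964, 0.1531, 0.2002]
tcp_rot: [178.3, -0.4, -168.2]
wrist_force: [-0.2, -0.2, 0.6]
opening: 0.0475
grasp_force: 0.0
```

>>> servo_tool --rows '[{"offset":[0,0,0.4],"yaw":0,"claw":0.5},{"offset":[0,0,0.84],"yaw":0,"claw":0.5},{"offset":[0,0,0.84],"yaw":0,"claw":0.5},{"offset":[0,0,0.84],"yaw":0,"claw":0.5}]'

```text
time: 6.22
ee_pos: [0.4986, 0.1555, 0.1232]
tcp_rot: [178.2, 0.2, -168.3]
wrist_force: [0.4, 0.1, 0.3]
opening: 0.0428
grasp_force: 0.0
```

```bash
python3 - <<'E'
from h import *
i,M,p,d=grab('wrist','w4');o=get_obs();print(o['opening'],o['ee_pos'],o['tcp_rot'],o['time'],o['wrist_force'])
C=cloud(i,M,d);Ct=cloud(i,np.array(i['hand_eye']),d);h=cv2.cvtColor(p,cv2.COLOR_RGB2HSV)
o=(h[...,0]<15)&(h[...,1]>180)&(C[...,2]>.078)&(C[...,2]<.1);print('knob',o.sum(),C[o].mean(0),cv2.minEnclosingCircle(C[o][:,:2].astype(np.float32)),Ct[o].mean(0),np.argwhere(o).mean(0))
E
python3 go.py 0.497 0.1555 0.0785 192
```

```text
0.04285960081198665 [0.49881419 0.15567489 0.12325024] [ 178.23276123    0.22153874 -168.26720267] 6.275 [ 0.36380999 -0.87342865  0.71622378]
knob 94 [0.49215189 0.15433571 0.0812464 ] ((0.4962349534034729, 0.15533433854579926), 0.006790859624743462) [ 0.00667022 -0.00117271  0.04189555] [213.5106383  254.79787234]
offset [ 0.02  -0.012  0.447] yaw -0.0015 now [0.4988 0.1557 0.1233] [ 178.23    0.22 -168.27] t 6.28
```

View pics/w4.png

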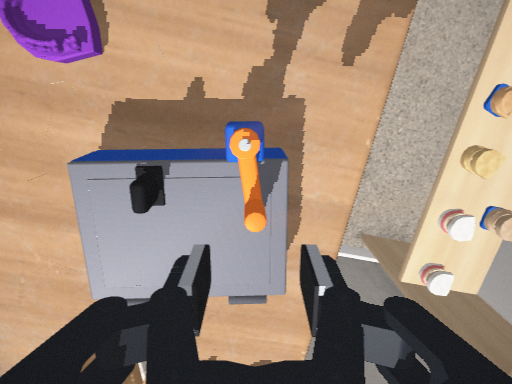

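The knob is at (256,222), centred between the pads (columns 206 and 303). The pivot is at (245,145) and the tab at (147,190).

>>> servo_tool --rows '[{"offset":[0.03,-0.01,0.25],"yaw":0,"claw":0.5},{"offset":[0.03,-0.01,0.45],"yaw":0,"claw":0.5},{"offset":[0.03,-0.01,0.45],"yaw":0,"claw":0.5},{"offset":[0.03,-0.01,0.45],"yaw":0,"claw":1},{"offset":[0.03,-0.01,0.45],"yaw":0,"claw":1},{"offset":[0.03,-0.01,0.45],"yaw":0,"claw":1},{"offset":[0.03,-0.01,0.45],"yaw":0,"claw":1},{"offset":[0.03,-0.01,0.45],"yaw":0,"claw":1}]' --squeeze 30

```text
time: 7.28
ee_pos: [0.4956, 0.1557, 0.0764]
tcp_rot: [178.2, 0.2, -168.2]
wrist_force: [1.0, 0.8, 6.8]
opening: 0.0104
grasp_force: 29.5
```

Run:
```python
from h import *
i,M,p,d=grab('wrist','w5');o=get_obs();print(o['opening'],o['ee_pos'],o['tcp_rot'],o['time'],o['wrist_force'],o['grasp_force'])
```

```text
0.010812353467453493 [0.4955896  0.15566756 0.07643034] [ 1.78235275e+02  1.60582230e-01 -1.68247787e+02] 7.325 [0.89224317 0.63933163 7.3937599 ] 29.48488622903824
```

View pics/w5.png

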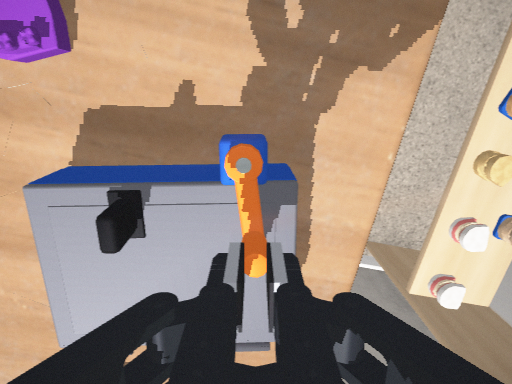

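The pads straddle the knob's top at (256,262). The opening is only 10 mm and the force is upward, so the tips seem to stop short of the knob's foot. I'll open slightly and lower in small steps, watching the force.

>>> servo_tool --rows '[{"offset":[0,0,0],"yaw":0,"claw":0.7},{"offset":[0,0,0],"yaw":0,"claw":0.7},{"offset":[0,0,0.04],"yaw":0,"claw":0.7},{"offset":[0,0,0.07],"yaw":0,"claw":0.7},{"offset":[0,0,0.07],"yaw":0,"claw":0.7}]'

```text
time: 7.95
ee_pos: [0.4942, 0.1555, 0.0673]
tcp_rot: [178.3, -0.1, -168.2]
wrist_force: [0.6, -0.2, -0.3]
opening: 0.0257
grasp_force: 0.0
```

>>> servo_tool --rows '[{"offset":[0,0,0.02],"yaw":0,"claw":0.7},{"offset":[0,0,0.03],"yaw":0,"claw":0.7},{"offset":[0,0,0.03],"yaw":0,"claw":0.7}]'

```text
time: 8.32
ee_pos: [0.4944, 0.1557, 0.0648]
tcp_rot: [178.3, -0.0, -168.2]
wrist_force: [0.2, -0.3, 0.6]
opening: 0.0255
grasp_force: 0.0
```

Run:
```python
from h import *
i,M,p,d=grab('side','s2');o=get_obs();print(o['opening'],o['ee_pos'],o['wrist_force'],o['time']);C=cloud(i,M,d);h=cv2.cvtColor(p,cv2.COLOR_RGB2HSV)
a=cv2.resize(p[200:300,150:270,::-1],None,fx=5,fy=5,interpolation=2);cv2.imwrite('pics/s2c.png',a)
```

```text
0.025834249595619748 [0.49449299 0.1556803  0.06487972] [0.42500495 0.06618765 0.23323548] 8.375
```

View pics/s2c.png

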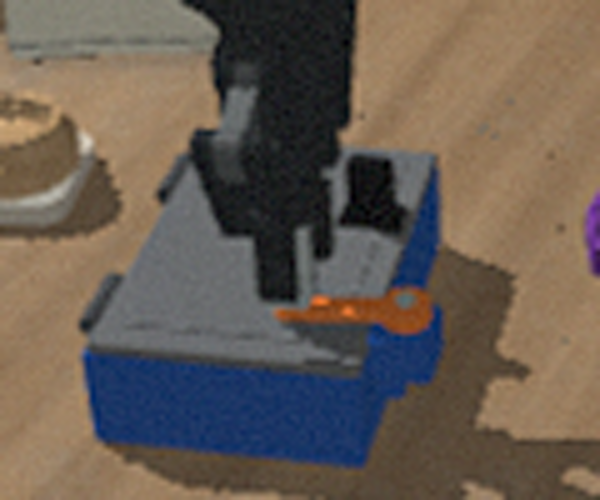

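No contact force with the TCP at 65 mm, so the real tips sit about 5 mm behind the TCP here; `tip_extent` doesn't match the hardware. I'll use the measured tip position from now on.

>>> servo_tool --rows '[{"offset":[-0.02,0,0.04],"yaw":0,"claw":0.7},{"offset":[-0.02,0,0.04],"yaw":0,"claw":1},{"offset":[-0.02,0,0.04],"yaw":0,"claw":1},{"offset":[-0.02,0,0.04],"yaw":0,"claw":1},{"offset":[-0.02,0,0.04],"yaw":0,"claw":1}]' --squeeze 40

```text
time: 9.0
ee_pos: [0.4964, 0.1561, 0.0606]
tcp_rot: [178.3, -0.0, -168.2]
wrist_force: [0.8, -0.3, -2.8]
opening: 0.0123
grasp_force: 38.9
```

Run:
```python
import numpy as np
from h import *
o=get_obs();M=T(o);y=np.radians(12);ex=np.array([np.cos(y),np.sin(y),0]);ey=np.array([-ex[1],ex[0],0])
pv=np.array([.4560,.1414,o['ee_pos'][2]]);k=o['ee_pos']-pv;a0=np.degrees(np.arctan2(k@ey,k@ex));r=np.linalg.norm(k);print('r',r,'a0',a0,o['opening'])
r=.044
for a in np.linspace(7,103,10): 
    t=r*(np.cos(np.radians(a))*ex+np.sin(np.radians(a))*ey)-r*(np.cos(np.radians(7))*ex+np.sin(np.radians(7))*ey);print(round(a,1),(M[:3,:3].T@t*10).round(3),'yaw',round(-(a-7)/180,3))
```

```text
r 0.04295304743261394 a0 8.027176248665267 0.012257854902841167
7.0 [0. 0. 0.] yaw -0.0
17.7 [0.018 0.08  0.002] yaw -0.059
28.3 [0.05  0.155 0.005] yaw -0.119
39.0 [0.096 0.223 0.007] yaw -0.178
49.7 [0.153 0.281 0.009] yaw -0.237
60.3 [0.22  0.328 0.01 ] yaw -0.296
71.0 [0.295 0.361 0.011] yaw -0.356
81.7 [0.375 0.38  0.012] yaw -0.415
92.3 [0.456 0.384 0.012] yaw -0.474
103.0 [0.537 0.373 0.012] yaw -0.533
```

>>> servo_tool --rows '[{"offset":[0.02,0.08,0],"yaw":-0.055,"claw":1},{"offset":[0.05,0.155,0.005],"yaw":-0.115,"claw":1},{"offset":[0.096,0.223,0.007],"yaw":-0.17,"claw":1},{"offset":[0.153,0.281,0.009],"yaw":-0.23,"claw":1},{"offset":[0.22,0.328,0.01],"yaw":-0.29,"claw":1},{"offset":[0.295,0.361,0.01],"yaw":-0.35,"claw":1},{"offset":[0.375,0.38,0.01],"yaw":-0.41,"claw":1},{"offset":[0.456,0.384,0.01],"yaw":-0.465,"claw":1},{"offset":[0.537,0.373,0.01],"yaw":-0.52,"claw":1},{"offset":[0.537,0.373,0.01],"yaw":-0.52,"claw":1}]'

```text
time: 10.25
ee_pos: [0.4356, 0.181, 0.0605]
tcp_rot: [-180.0, 1.7, -74.7]
wrist_force: [0.8, -4.7, -4.9]
opening: 0.0126
grasp_force: 39.6
```

>>> servo_tool --rows '[{"offset":[0,0,0],"yaw":0,"claw":0.6},{"offset":[0,0,0],"yaw":0,"claw":0.6},{"offset":[0,0,-0.3],"yaw":0,"claw":0.6},{"offset":[0,0,-0.8],"yaw":0,"claw":0.6},{"offset":[0,0,-0.8],"yaw":0,"claw":0.6}]'

```text
time: 10.88
ee_pos: [0.4387, 0.1803, 0.1451]
tcp_rot: [-179.5, 1.8, -74.7]
wrist_force: [0.1, 1.0, -0.4]
opening: 0.0337
grasp_force: 0.0
```

```bash
python3 - <<'E'
from h import *
i,M,p,d=grab('top','t2');C=cloud(i,M,d);h=cv2.cvtColor(p,cv2.COLOR_RGB2HSV);o=(h[...,0]<15)&(h[...,1]>170)&(h[...,2]>110)&(C[...,2]>.04)&(C[...,2]<.1);o[:,220:]=0
print(o.sum(),C[o].min(0).round(3),C[o].max(0).round(3))
i,M,p,d=grab('side','s3');C=cloud(i,M,d);h=cv2.cvtColor(p,cv2.COLOR_RGB2HSV);o=(h[...,0]<15)&(h[...,1]>170)&(h[...,2]>110)&(C[...,2]>.04)&(C[...,2]<.1)&(C[...,0]>.3)
print(o.sum(),C[o].min(0).round(3),C[o].max(0).round(3));q=C[o&(C[...,2]>.07)];print('knob',q.mean(0).round(4))
E
python3 go.py 0.498 0.0838 0.12 192
```

```text
119 [0.429 0.133 0.054] [0.46  0.186 0.087]
135 [0.427 0.118 0.043] [0.473 0.188 0.085]
knob [0.433  0.1845 0.0797]
offset [ 1.092 -0.333  0.181] yaw 0.5184 now [0.4372 0.1797 0.1413] [-179.82    1.77  -74.68] t 10.97
```

>>> servo_tool --rows '[{"offset":[0.3,-0.1,0],"yaw":0.06,"claw":0.6},{"offset":[0.5,-0.2,0],"yaw":0.12,"claw":0.6},{"offset":[0.8,-0.3,0],"yaw":0.18,"claw":0.6},{"offset":[1.0,-0.33,0],"yaw":0.24,"claw":0.6},{"offset":[1.0,-0.33,0],"yaw":0.3,"claw":0.6},{"offset":[1.0,-0.33,0],"yaw":0.36,"claw":0.6},{"offset":[1.0,-0.33,0],"yaw":0.42,"claw":0.6},{"offset":[1.0,-0.33,0],"yaw":0.48,"claw":0.6},{"offset":[1.0,-0.33,0],"yaw":0.518,"claw":0.6},{"offset":[1.0,-0.33,0],"yaw":0.518,"claw":0.6}]'

```text
time: 12.22
ee_pos: [0.4945, 0.0918, 0.1367]
tcp_rot: [178.2, -0.1, -167.9]
wrist_force: [-0.5, -0.8, -0.5]
opening: 0.0342
grasp_force: 0.0
```

```bash
python3 go.py 0.498 0.0838 0.058 192;python3 - <<'E'
from h import *
i,M,p,d=grab('wrist','w6');C=cloud(i,M,d);h=cv2.cvtColor(p,cv2.COLOR_RGB2HSV)
Ct=cloud(i,np.array(i['hand_eye']),d);t=(h[...,2]<70)&(C[...,2]>.074)&(C[...,2]<.085)&(abs(Ct[...,1])<.02)&(Ct[...,2]>.04);q=Ct[t];print('tab tool frame',t.sum(),cv2.minAreaRect(q[:,:2].astype(np.float32)),C[t].mean(0))
E
```

```text
offset [-0.018 -0.11   0.784] yaw 0.0008 now [0.4945 0.0918 0.1367] [ 1.7823e+02 -1.0000e-01 -1.6785e+02] t 12.22
tab tool frame 377 ((-0.0005815569311380386, -0.011066677048802376), (0.01933797262609005, 0.009388829581439495), 0.4003945291042328) [0.49598143 0.08286748 0.07787394]
```

>>> servo_tool --rows '[{"offset":[-0.01,-0.11,0.1],"yaw":0,"claw":0.6},{"offset":[-0.01,-0.11,0.5],"yaw":0,"claw":0.6},{"offset":[-0.01,-0.11,0.78],"yaw":0,"claw":0.6},{"offset":[-0.01,-0.11,0.78],"yaw":0,"claw":0.6},{"offset":[-0.01,-0.11,0.78],"yaw":0,"claw":1},{"offset":[-0.01,-0.11,0.78],"yaw":0,"claw":1},{"offset":[-0.01,-0.11,0.78],"yaw":0,"claw":1},{"offset":[-0.01,-0.11,0.78],"yaw":0,"claw":1}]' --squeeze 40

```text
time: 13.28
ee_pos: [0.4982, 0.0846, 0.061]
tcp_rot: [178.1, 0.1, -167.8]
wrist_force: [-1.6, 6.8, -0.6]
opening: 0.0089
grasp_force: 41.6
```

```bash
cat > lid.py <<'E'
from h import *
import sys
o=get_obs();M=T(o);y=np.radians(12);ex=np.array([np.cos(y),np.sin(y),0]);ez=np.array([0,0,1.])
a0,a1,n=map(float,sys.argv[1:4])
f=lambda a:(lambda c,s:(-.093*c+.026*s)*ex+(.026*c+.093*s)*ez)(np.cos(np.radians(a)),np.sin(np.radians(a)))
# opening: tab point rel hinge (-93,26) turns so front goes up
for a in np.linspace(a0,a1,int(n)+1): print(round(a,1),(M[:3,:3].T@(f(a)-f(a0))*10).round(3).tolist())
print(o['ee_pos'].round(4),o['opening'],o['wrist_force'].round(1),o['time'])
E
python3 lid.py 0 96 16
```

```text
0.0 [0.0, 0.0, 0.0]
6.0 [-0.032, 0.003, -0.096]
12.0 [-0.075, 0.006, -0.187]
18.0 [-0.126, 0.009, -0.274]
24.0 [-0.187, 0.011, -0.355]
30.0 [-0.255, 0.013, -0.43]
36.0 [-0.331, 0.015, -0.496]
42.0 [-0.414, 0.017, -0.555]
48.0 [-0.502, 0.018, -0.604]
54.0 [-0.595, 0.019, -0.644]
60.0 [-0.691, 0.02, -0.674]
66.0 [-0.79, 0.02, -0.694]
72.0 [-0.891, 0.02, -0.703]
78.0 [-0.992, 0.02, -0.702]
84.0 [-1.093, 0.019, -0.69]
90.0 [-1.191, 0.018, -0.668]
96.0 [-1.287, 0.016, -0.635]
[0.4982 0.0846 0.061 ] 0.008889569110864075 [-1.6  6.8 -0.6] 13.275
```

>>> servo_tool --rows '[{"offset":[-0.032,0.003,-0.096],"yaw":0,"claw":1},{"offset":[-0.075,0.006,-0.187],"yaw":0,"claw":1},{"offset":[-0.126,0.009,-0.274],"yaw":0,"claw":1},{"offset":[-0.187,0.011,-0.355],"yaw":0,"claw":1},{"offset":[-0.255,0.013,-0.43],"yaw":0,"claw":1},{"offset":[-0.331,0.015,-0.496],"yaw":0,"claw":1},{"offset":[-0.414,0.017,-0.555],"yaw":0,"claw":1},{"offset":[-0.502,0.018,-0.604],"yaw":0,"claw":1}]'

```text
time: 14.28
ee_pos: [0.5465, 0.095, 0.1204]
tcp_rot: [178.1, -0.1, -167.8]
wrist_force: [-1.4, 6.9, -7.2]
opening: 0.0086
grasp_force: 38.8
```

```bash
python3 lid.py 48 100 9
python3 - <<'E'
from h import *
i,M,p,d=grab('side','s4');a=cv2.resize(p[170:300,130:290,::-1],None,fx=4,fy=4,interpolation=2);cv2.imwrite('pics/s4c.png',a)
E
```

```text
48.0 [0.0, 0.0, 0.0]
53.8 [-0.089, 0.001, -0.039]
59.6 [-0.182, 0.002, -0.069]
65.3 [-0.277, 0.002, -0.089]
71.1 [-0.374, 0.002, -0.099]
76.9 [-0.471, 0.002, -0.1]
82.7 [-0.568, 0.001, -0.091]
88.4 [-0.664, 0.0, -0.072]
94.2 [-0.757, -0.001, -0.044]
100.0 [-0.847, -0.002, -0.007]
[0.5465 0.095  0.1204] 0.0086091205018078 [-1.4  6.9 -7.2] 14.275
```

View pics/s4c.png

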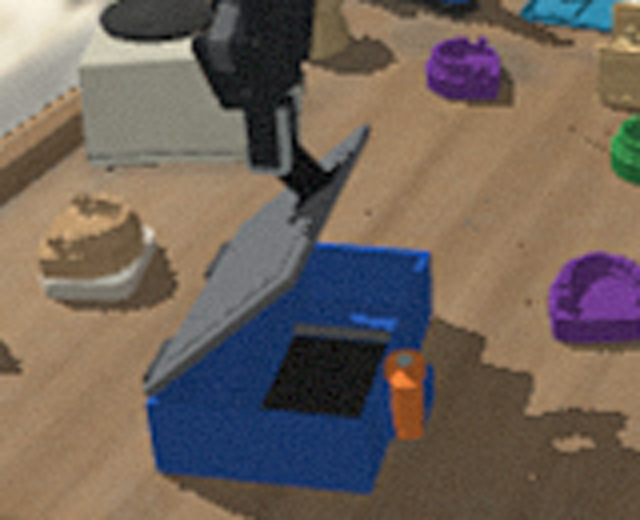

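The lid is about half open, with the tab held at (300,185). The latch lever is swung clear at (405,400), and the black-floored recess is visible at (325,375).

>>> servo_tool --rows '[{"offset":[-0.089,0,-0.039],"yaw":0,"claw":1},{"offset":[-0.182,0,-0.069],"yaw":0,"claw":1},{"offset":[-0.277,0,-0.089],"yaw":0,"claw":1},{"offset":[-0.374,0,-0.099],"yaw":0,"claw":1},{"offset":[-0.471,0,-0.1],"yaw":0,"claw":1},{"offset":[-0.568,0,-0.091],"yaw":0,"claw":1},{"offset":[-0.664,0,-0.072],"yaw":0,"claw":1},{"offset":[-0.757,0,-0.044],"yaw":0,"claw":1},{"offset":[-0.847,0,-0.007],"yaw":0,"claw":1},{"offset":[-0.847,0,-0.007],"yaw":0,"claw":1}]'

```text
time: 15.58
ee_pos: [0.6311, 0.1123, 0.1226]
tcp_rot: [178.2, 0.2, -167.8]
wrist_force: [2.3, 0.7, 1.4]
opening: 0.0001
grasp_force: 1.0
```

>>> servo_tool --rows '[{"offset":[0,0,0],"yaw":0,"claw":0.6},{"offset":[0,0,0],"yaw":0,"claw":0.6},{"offset":[0,0,-0.3],"yaw":0,"claw":0.6},{"offset":[0,0,-0.8],"yaw":0,"claw":0.6},{"offset":[0,0,-1],"yaw":0,"claw":0.6},{"offset":[0,0,-1],"yaw":0,"claw":0.4}]'

```text
time: 16.32
ee_pos: [0.6309, 0.1087, 0.2225]
tcp_rot: [178.3, 0.2, -167.9]
wrist_force: [-0.4, 0.5, -0.0]
opening: 0.0507
grasp_force: 0.0
```

```bash
python3 - <<'E'
from h import *
i,M,p,d=grab('side','s5');C=cloud(i,M,d);y=np.radians(12);ex=np.array([np.cos(y),np.sin(y)]);ey=np.array([-ex[1],ex[0]])
c=np.array([.5309,.1113]);X=(C[...,:2]-c)@ex;Y=(C[...,:2]-c)@ey;Z=C[...,2]
m=(d>0)&(abs(Y)<.078)&(X>.02)&(X<.1)&(Z>.06)&(Z<.17)
for z in (.07,.09,.11,.13,.145,.155): 
    k=m&(abs(Z-z)<.005);print(z,k.sum(),np.percentile(X[k],[5,50,95]).round(4) if k.sum() else'')
i,M,p,d=grab('top','t5');C=cloud(i,M,d);X=(C[...,:2]-c)@ex;Y=(C[...,:2]-c)@ey;Z=C[...,2]
m=(d>0)&(abs(Y)<.07)&(abs(X+.017)<.03);print('top inside z',np.percentile(Z[m],[5,25,50,75,95]).round(4))
m=(d>0)&(abs(Y)<.03)&(abs(X+.017)<.025);print('recess floor',np.median(Z[m]),m.sum())
print(get_obs()['ee_pos'],get_obs()['q'].round(1),get_obs()['time'])
E
python3 go.py 0.43 -0.10 0.23 101
```

```text
0.07 132 [0.0503 0.051  0.0522]
0.09 129 [0.0498 0.0505 0.0523]
0.11 137 [0.0491 0.0498 0.0524]
0.13 156 [0.0486 0.0495 0.0747]
0.145 207 [0.0484 0.0493 0.0791]
0.155 167 [0.0482 0.05   0.0538]
top inside z [0.006  0.0086 0.6632 0.6692 0.673 ]
recess floor 0.007925599925997728 519
[0.63013246 0.10869544 0.21962847] [ 9.  17.9 24.4 96.6  1.7 -3.1] 16.425
offset [ 2.395 -1.617 -0.15 ] yaw 0.5062 now [0.6301 0.1087 0.2196] [ 1.7825e+02 -7.0000e-02 -1.6789e+02] t 16.43
```

```bash
python3 go.py 0.478 -0.378 0.2 99.2
```

```text
offset [ 2.508 -4.444  0.063] yaw 0.5162 now [0.6301 0.1087 0.2196] [ 1.7825e+02 -7.0000e-02 -1.6789e+02] t 16.43
```

>>> servo_tool --rows '[{"offset":[0.3,-0.6,0],"yaw":0,"claw":0.4},{"offset":[0.5,-1,0],"yaw":0,"claw":0}]'

```text
time: 16.68
ee_pos: [0.6012, -0.0006, 0.2155]
tcp_rot: [178.2, -0.2, -167.8]
wrist_force: [-0.2, -1.9, 0.2]
opening: 0.0679
grasp_force: 0.0
```

>>> servo_tool --rows '[{"offset":[0.3,-0.6,0],"yaw":0,"claw":0},{"offset":[0.5,-1,0],"yaw":0,"claw":0}]'

```text
time: 16.92
ee_pos: [0.5731, -0.1095, 0.2127]
tcp_rot: [178.2, -0.1, -167.9]
wrist_force: [0.1, -0.3, -0.9]
opening: 0.0855
grasp_force: 0.0
```

>>> servo_tool --rows '[{"offset":[0.3,-0.6,0],"yaw":0,"claw":0},{"offset":[0.5,-1,0],"yaw":0,"claw":0}]'

```text
time: 17.18
ee_pos: [0.5451, -0.2177, 0.2097]
tcp_rot: [178.2, -0.1, -167.9]
wrist_force: [1.3, -0.4, -0.1]
opening: 0.0855
grasp_force: 0.0
```

>>> servo_tool --rows '[{"offset":[0.3,-0.6,0],"yaw":0.06,"claw":0},{"offset":[0.5,-1,0],"yaw":0.12,"claw":0},{"offset":[0.5,-1,0],"yaw":0.18,"claw":0},{"offset":[0.5,-1,0],"yaw":0.24,"claw":0},{"offset":[0.5,-1,0],"yaw":0.3,"claw":0},{"offset":[0.5,-1,0],"yaw":0.36,"claw":0},{"offset":[0.5,-1,0],"yaw":0.42,"claw":0},{"offset":[0.5,-1,0],"yaw":0.48,"claw":0},{"offset":[0.5,-1,0],"yaw":0.516,"claw":0},{"offset":[0.5,-1,0],"yaw":0.516,"claw":0}]'

```text
time: 18.42
ee_pos: [0.5182, -0.3238, 0.2069]
tcp_rot: [-179.8, -1.8, 99.3]
wrist_force: [-0.2, -0.3, -1.1]
opening: 0.0854
grasp_force: 0.0
```

```bash
python3 go.py 0.478 -0.378 0.15 99.2
```

```text
offset [-0.488 -0.483  0.555] yaw 0.0004 now [ 0.5182 -0.3238  0.2069] [-179.81   -1.84   99.28] t 18.43
```

>>> servo_tool --rows '[{"offset":[-0.49,-0.48,0.3],"yaw":0,"claw":0},{"offset":[-0.49,-0.48,0.55],"yaw":0,"claw":0},{"offset":[-0.49,-0.48,0.55],"yaw":0,"claw":0}]'

```text
time: 18.8
ee_pos: [0.4771, -0.3781, 0.1491]
tcp_rot: [-179.7, -2.0, 99.3]
wrist_force: [-0.6, 0.4, -0.0]
opening: 0.0853
grasp_force: 0.0
```

```bash
cat > cast.py <<'E'
from wm import *
import sys
i,M,p,d=grab('wrist',sys.argv[1]);C=cloud(i,M,d);Ct=cloud(i,np.array(i['hand_eye']),d);h=cv2.cvtColor(p,cv2.COLOR_RGB2HSV)
zlo=float(sys.argv[2]);cx,cy=map(float,sys.argv[3:5])
m=(h[...,1]<45)&(h[...,2]>110)&(C[...,2]>zlo)&(C[...,2]<zlo+.04)&(np.hypot(C[...,0]-cx,C[...,1]-cy)<.05)
n,l,st,_=cv2.connectedComponentsWithStats(m.astype(np.uint8));m=l==1+st[1:,4].argmax()
for nm,P in(('world',C[m]),('tool',Ct[m])):
    print(nm,m.sum(),cv2.minAreaRect(P[:,:2].astype(np.float32)),np.percentile(P[:,2],[1,50,99]).round(4))
vu=np.argwhere(m);print('px',vu.min(0),vu.max(0))
o=get_obs();print(o['ee_pos'],o['tcp_rot'],o['time'])
E
python3 cast.py w7 0.013 0.478 -0.378; python3 go.py 0.478 -0.378 0.03 99.2
```

```text
world 3706 ((0.4750664234161377, -0.3787366449832916), (0.054685935378074646, 0.0601157546043396), 10.68865966796875) [0.0175 0.0216 0.0333]
tool 3706 ((-0.0047690533101558685, -0.0015235822647809982), (0.05467286705970764, 0.06009473651647568), 88.81183624267578) [0.1155 0.1273 0.1324]
px [153 222] [221 285]
[ 0.47818338 -0.37799581  0.15115848] [-179.82629378   -1.86778277   99.30393804] 18.85
offset [-0.039  0.002  1.211] yaw 0.0006 now [ 0.4782 -0.378   0.1512] [-179.83   -1.87   99.3 ] t 18.85
```

>>> servo_tool --rows '[{"offset":[-0.025,-0.018,0.4],"yaw":-0.004,"claw":0},{"offset":[-0.025,-0.018,0.75],"yaw":-0.004,"claw":0}]'

```text
time: 19.1
ee_pos: [0.4782, -0.3788, 0.0779]
tcp_rot: [180.0, -1.6, 100.1]
wrist_force: [-0.4, 0.6, -0.3]
opening: 0.0854
grasp_force: 0.0
```

>>> servo_tool --rows '[{"offset":[-0.01,0,0.25],"yaw":0,"claw":0},{"offset":[-0.02,0,0.5],"yaw":0,"claw":0},{"offset":[-0.02,0,0.6],"yaw":0,"claw":0},{"offset":[-0.02,0,0.6],"yaw":0,"claw":0}]'

```text
time: 19.6
ee_pos: [0.4775, -0.3788, 0.0176]
tcp_rot: [-179.9, -1.7, 100.0]
wrist_force: [-0.1, -0.0, 0.1]
opening: 0.0853
grasp_force: 0.0
```

```bash
python3 go.py 0.4762 -0.3785 0.001 100
python3 - <<'E'
from h import *
o=get_obs();print(o['wrist_force'],o['opening'])
i,M,p,d=grab('side','s8');C=cloud(i,M,d);h=cv2.cvtColor(p,cv2.COLOR_RGB2HSV)
y=np.radians(100);tx=np.array([np.cos(y),np.sin(y)]);ty=np.array([np.sin(y),-np.cos(y)]);q=C[...,:2]-o['ee_pos'][:2];X=q@tx;Y=q@ty
for s in(1,-1):
    m=(d>0)&(h[...,2]<200)&(abs(X)<.02)&(s*Y>.036)&(s*Y<.06)&(C[...,2]<.1);print(s,m.sum(),np.percentile(C[m][:,2],[1,5,20,50]).round(3) if m.sum() else '')
E
```

```text
offset [ 0.    -0.012  0.167] yaw 0.0001 now [ 0.4775 -0.3788  0.0176] [-179.95   -1.75  100.03] t 19.6
[-0.07433834 -0.02272079  0.13812624] 0.08528216303670175
1 142 [-0.001 -0.001  0.003  0.058]
-1 190 [-0.766 -0.764 -0.759  0.042]
```

Now the last few millimetres down, then close.

>>> servo_tool --rows '[{"offset":[0,-0.012,0.06],"yaw":0,"claw":0},{"offset":[0,-0.012,0.12],"yaw":0,"claw":0},{"offset":[0,-0.012,0.165],"yaw":0,"claw":0},{"offset":[0,-0.012,0.165],"yaw":0,"claw":0}]'

```text
time: 20.15
ee_pos: [0.4754, -0.3787, 0.0001]
tcp_rot: [-179.9, -1.8, 99.9]
wrist_force: [0.2, -0.1, -0.1]
opening: 0.0853
grasp_force: 0.0
```

>>> servo_tool --rows '[{"offset":[0,0,0],"yaw":0,"claw":0.5},{"offset":[0,0,0],"yaw":0,"claw":0.6},{"offset":[0,0,0],"yaw":0,"claw":0.8},{"offset":[0,0,0],"yaw":0,"claw":0.8},{"offset":[0,0,0],"yaw":0,"claw":0.8}]' --squeeze 40

```text
time: 20.78
ee_pos: [0.4761, -0.3791, 0.0012]
tcp_rot: [-180.0, -1.7, 100.0]
wrist_force: [2.0, -0.5, 5.1]
opening: 0.054
grasp_force: 42.8
```

>>> servo_tool --rows '[{"offset":[0,0,-0.1],"yaw":0,"claw":0.8},{"offset":[0,0,-0.3],"yaw":0,"claw":0.8},{"offset":[0,0,-0.7],"yaw":0,"claw":0.8},{"offset":[0,0,-0.9],"yaw":0,"claw":0.8},{"offset":[0,0,-0.9],"yaw":0,"claw":0.8}]'

```text
time: 21.4
ee_pos: [0.4771, -0.3824, 0.0933]
tcp_rot: [179.9, -1.6, 99.9]
wrist_force: [-0.2, -0.0, -0.9]
opening: 0.0543
grasp_force: 42.5
```

```bash
python3 go.py 0.50 -0.08 0.09 102
python3 - <<'E'
from h import *
o=get_obs();print(o['wrist_force'],o['opening'],o['grasp_force'])
i,M,p,d=grab('wrist','w9');C=cloud(i,np.array(i['hand_eye']),d);h=cv2.cvtColor(p,cv2.COLOR_RGB2HSV)
m=(h[...,1]<45)&(h[...,2]>110)&(C[...,2]<.04)&(C[...,2]>-.045)&(abs(C[...,1])<.026)&(abs(C[...,0])<.05);q=C[m];print(m.sum(),q.min(0).round(4),q.max(0).round(4),np.percentile(q,[2,98],axis=0).round(4))
E
```

```text
offset [2.937 0.748 0.115] yaw -0.0114 now [ 0.4771 -0.3824  0.0933] [179.92  -1.58  99.95] t 21.4
[-0.22499849 -0.0031975  -0.86291722] 0.054309122870446244 42.46560577547825
14638 [-0.0288 -0.0259 -0.0335] [ 0.0315  0.026  -0.0029] [[-0.0219 -0.0227 -0.0316]
 [ 0.0306  0.0244 -0.0093]]
```

>>> servo_tool --rows '[{"offset":[0.5,0.12,0],"yaw":0,"claw":0.8},{"offset":[1,0.25,0.03],"yaw":0,"claw":0.8}]'

```text
time: 21.7
ee_pos: [0.4828, -0.2776, 0.0892]
tcp_rot: [-179.9, -1.8, 99.9]
wrist_force: [-0.2, 1.2, -1.1]
opening: 0.0541
grasp_force: 42.5
```

>>> servo_tool --rows '[{"offset":[0.5,0.12,0],"yaw":0,"claw":0.8},{"offset":[1,0.25,0.03],"yaw":0,"claw":0.8}]'

```text
time: 21.95
ee_pos: [0.4902, -0.1742, 0.0895]
tcp_rot: [-179.9, -1.8, 99.9]
wrist_force: [0.3, 0.5, -0.6]
opening: 0.0539
grasp_force: 42.5
```

>>> servo_tool --rows '[{"offset":[0.5,0.12,0],"yaw":0,"claw":0.8},{"offset":[0.94,0.25,0.3],"yaw":-0.01,"claw":0.8},{"offset":[0.94,0.25,0.6],"yaw":-0.01,"claw":0.8},{"offset":[0.94,0.25,0.6],"yaw":-0.01,"claw":0.8}]'

```text
time: 22.45
ee_pos: [0.4966, -0.0763, 0.0306]
tcp_rot: [-179.7, -1.9, 101.8]
wrist_force: [0.3, -0.3, -0.2]
opening: 0.0542
grasp_force: 42.6
```

```bash
python3 go.py 0.5 -0.08 -0.0045 102
python3 - <<'E'
from h import *
o=get_obs();print(o['wrist_force'],o['opening'],o['grasp_force'])
E
```

```text
offset [-0.054  0.028  0.349] yaw -0.0011 now [ 0.4966 -0.0763  0.0306] [-179.68   -1.86  101.81] t 22.45
[ 0.25985679 -0.27352782 -0.17331324] 0.05424882564652612 42.6477335348136
```

>>> servo_tool --rows '[{"offset":[0,0,0.15],"yaw":0,"claw":0.8},{"offset":[0,0,0.25],"yaw":0,"claw":0.8},{"offset":[0,0,0.3],"yaw":0,"claw":0.8},{"offset":[0,0,0.33],"yaw":0,"claw":0.8},{"offset":[0,0,0.345],"yaw":0,"claw":0.8},{"offset":[0,0,0.345],"yaw":0,"claw":0.8}]'

```text
time: 23.2
ee_pos: [0.4988, -0.0762, -0.0009]
tcp_rot: [180.0, -1.7, 101.7]
wrist_force: [-0.6, 0.4, -1.2]
opening: 0.0541
grasp_force: 42.7
```

>>> servo_tool --rows '[{"offset":[0,0,0.01],"yaw":0,"claw":0.8},{"offset":[0,0,0.02],"yaw":0,"claw":0.8},{"offset":[0,0,0.03],"yaw":0,"claw":0.8},{"offset":[0,0,0.03],"yaw":0,"claw":0.8}]'

```text
time: 23.7
ee_pos: [0.4986, -0.076, -0.0041]
tcp_rot: [-180.0, -1.8, 101.8]
wrist_force: [0.1, 0.3, -0.6]
opening: 0.0544
grasp_force: 42.7
```

>>> servo_tool --rows '[{"offset":[0,0,0.01],"yaw":0,"claw":0.8},{"offset":[0,0,0.015],"yaw":0,"claw":0.8},{"offset":[0,0,0.015],"yaw":0,"claw":0.8}]'

```text
time: 24.08
ee_pos: [0.4988, -0.0761, -0.0049]
tcp_rot: [180.0, -1.7, 101.8]
wrist_force: [-3.1, 0.6, 5.9]
opening: 0.0541
grasp_force: 43.1
```

>>> servo_tool --rows '[{"offset":[0,0,0],"yaw":0,"claw":0.3},{"offset":[0,0,0],"yaw":0,"claw":0},{"offset":[0,0,0],"yaw":0,"claw":0},{"offset":[0,0,-0.3],"yaw":0,"claw":0},{"offset":[0,0,-0.6],"yaw":0,"claw":0},{"offset":[0,0,-1],"yaw":0,"claw":0}]'

```text
time: 24.82
ee_pos: [0.4988, -0.0789, 0.0947]
tcp_rot: [-179.9, -1.8, 101.8]
wrist_force: [0.8, -0.2, -0.3]
opening: 0.0854
grasp_force: 0.0
```

>>> servo_tool --rows '[{"offset":[0,0,-0.3],"yaw":-0.058,"claw":0},{"offset":[0,0,-0.3],"yaw":-0.116,"claw":0},{"offset":[0,0,-0.3],"yaw":-0.174,"claw":0},{"offset":[0,0,-0.3],"yaw":-0.232,"claw":0},{"offset":[0,0,-0.3],"yaw":-0.29,"claw":0},{"offset":[0,0,-0.3],"yaw":-0.348,"claw":0},{"offset":[0,0,-0.3],"yaw":-0.406,"claw":0},{"offset":[0,0,-0.3],"yaw":-0.46,"claw":0},{"offset":[0,0,-0.3],"yaw":-0.5,"claw":0},{"offset":[0,0,-0.3],"yaw":-0.5,"claw":0}]'

```text
time: 26.08
ee_pos: [0.4995, -0.0799, 0.1243]
tcp_rot: [178.2, -0.0, -168.3]
wrist_force: [0.4, 0.7, -0.3]
opening: 0.0854
grasp_force: 0.0
```

```bash
python3 cast.py w10 0.008 0.498 -0.078; python3 go.py 0.498 -0.078 -0.003 192
```

```text
world 4193 ((0.4982743561267853, -0.07595506310462952), (0.05605049431324005, 0.05977959930896759), 12.129404067993164) [0.0112 0.0157 0.0274]
tool 4193 ((0.0003720838576555252, 0.0007258877158164978), (0.05967305600643158, 0.056041378527879715), 89.61959838867188) [0.0968 0.1085 0.1133]
px [156 220] [222 293]
[ 0.49951304 -0.07991347  0.1243511 ] [ 1.78246946e+02 -1.58480087e-02 -1.68407559e+02] 26.125
offset [ 0.011 -0.017  1.274] yaw -0.0023 now [ 0.4995 -0.0799  0.1244] [ 1.7825e+02 -2.0000e-02 -1.6841e+02] t 26.12
```

```bash
python3 - <<'E'
from wm import *
i,M,p,d=load('wrist','w10');C=cloud(i,M,d);h=cv2.cvtColor(p,cv2.COLOR_RGB2HSV)
m=(h[...,1]<45)&(h[...,2]>110)&(C[...,2]>.008)&(np.hypot(C[...,0]-.498,C[...,1]+.078)<.05)
y=np.radians(12.1);ex=np.array([np.cos(y),np.sin(y)]);ey=np.array([-ex[1],ex[0]]);q=C[m][:,:2]-np.array([.4983,-.0760]);X=q@ex;Y=q@ey
for x in np.arange(-.027,.028,.006):
    k=abs(X-x)<.003;print(round(x,3),Y[k].min().round(4),Y[k].max().round(4))
E
python3 go.py 0.5025 -0.0751 -0.003 192.1
```

```text
-0.027 -0.0142 0.0135
-0.021 -0.0224 0.022
-0.015 -0.0263 0.0258
-0.009 -0.0507 0.0432
-0.003 -0.0298 0.0292
0.003 -0.0294 0.0295
0.009 -0.0297 0.0296
0.015 -0.0298 0.0299
0.021 -0.0292 0.0291
0.027 -0.0252 0.0266
offset [-0.039  0.002  1.274] yaw -0.0028 now [ 0.4995 -0.0799  0.1244] [ 1.7825e+02 -2.0000e-02 -1.6841e+02] t 26.12
```

>>> servo_tool --rows '[{"offset":[-0.04,0,0.4],"yaw":-0.003,"claw":0},{"offset":[-0.045,0,0.75],"yaw":-0.003,"claw":0}]'

```text
time: 26.38
ee_pos: [0.5037, -0.0767, 0.0485]
tcp_rot: [178.3, 0.0, -167.9]
wrist_force: [-0.4, -0.3, -0.8]
opening: 0.0852
grasp_force: 0.0
```

>>> servo_tool --rows '[{"offset":[-0.02,0,0.2],"yaw":0,"claw":0},{"offset":[-0.02,0.003,0.4],"yaw":0,"claw":0},{"offset":[-0.02,0.003,0.52],"yaw":0,"claw":0},{"offset":[-0.02,0.003,0.52],"yaw":0,"claw":0},{"offset":[-0.02,0.003,0.52],"yaw":0,"claw":0}]'

```text
time: 27.0
ee_pos: [0.5055, -0.0746, -0.0017]
tcp_rot: [178.3, 0.1, -167.7]
wrist_force: [0.5, 0.7, 0.9]
opening: 0.0851
grasp_force: 0.0
```

```bash
python3 go.py 0.5051 -0.0745 -0.003 192.1
```

```text
offset [0.004 0.001 0.013] yaw 0.0009 now [ 0.5055 -0.0746 -0.0017] [ 1.7827e+02  6.0000e-02 -1.6774e+02] t 27.0
```

>>> servo_tool --rows '[{"offset":[0,0,0.005],"yaw":0,"claw":0.4},{"offset":[0,0,0.005],"yaw":0,"claw":0.6},{"offset":[0,0,0.005],"yaw":0,"claw":0.8},{"offset":[0,0,0.005],"yaw":0,"claw":0.8},{"offset":[0,0,0.005],"yaw":0,"claw":0.8}]' --squeeze 40

```text
time: 27.62
ee_pos: [0.5055, -0.0745, -0.002]
tcp_rot: [178.3, 0.1, -167.7]
wrist_force: [-2.2, 0.5, 6.4]
opening: 0.0584
grasp_force: 42.9
```

>>> servo_tool --rows '[{"offset":[0,0,-0.1],"yaw":0,"claw":0.8},{"offset":[0,0,-0.4],"yaw":0,"claw":0.8},{"offset":[0,0,-0.8],"yaw":0,"claw":0.8},{"offset":[0,0,-1],"yaw":0,"claw":0.8},{"offset":[0,0,-1],"yaw":0,"claw":0.8}]'

```text
time: 28.25
ee_pos: [0.5066, -0.0777, 0.0989]
tcp_rot: [178.3, 0.2, -167.7]
wrist_force: [-0.4, 0.5, -1.8]
opening: 0.0585
grasp_force: 43.5
```

```bash
python3 - <<'E'
from h import *
o=get_obs();print(o['wrist_force'],o['opening'],o['grasp_force'])
i,M,p,d=grab('wrist','w11');C=cloud(i,np.array(i['hand_eye']),d);h=cv2.cvtColor(p,cv2.COLOR_RGB2HSV)
m=(h[...,1]<45)&(h[...,2]>110)&(C[...,2]<.04)&(C[...,2]>-.045)&(abs(C[...,1])<.027)&(abs(C[...,0])<.05);q=C[m];print(m.sum(),np.percentile(q,[.2,2,98,99.8],axis=0).round(4))
E
python3 go.py 0.5211 0.1092 0.12 192
```

```text
[-0.41799264  0.45973275 -1.82241921] 0.058484774343961064 43.48053587713366
13501 [[-0.0199 -0.0267 -0.0301]
 [-0.0179 -0.0252 -0.0292]
 [ 0.0343  0.0242 -0.0065]
 [ 0.0353  0.0267 -0.0021]]
offset [-0.546  1.798 -0.172] yaw 0.0016 now [ 0.506  -0.0775  0.0974] [ 1.7827e+02  7.0000e-02 -1.6771e+02] t 28.3
```

>>> servo_tool --rows '[{"offset":[-0.27,0.5,-0.05],"yaw":0,"claw":0.8},{"offset":[-0.27,0.9,-0.05],"yaw":0,"claw":0.8}]'

```text
time: 28.55
ee_pos: [0.513, 0.0173, 0.1034]
tcp_rot: [178.2, -0.1, -167.7]
wrist_force: [0.1, -0.0, -1.1]
opening: 0.0581
grasp_force: 43.5
```

>>> servo_tool --rows '[{"offset":[-0.27,0.5,0],"yaw":0,"claw":0.8},{"offset":[-0.27,0.88,0.1],"yaw":0,"claw":0.8},{"offset":[-0.27,0.88,0.2],"yaw":0,"claw":0.8},{"offset":[-0.27,0.88,0.2],"yaw":0,"claw":0.8},{"offset":[-0.27,0.88,0.2],"yaw":0,"claw":0.8}]'

```text
time: 29.18
ee_pos: [0.5204, 0.1074, 0.0872]
tcp_rot: [178.3, -0.0, -167.8]
wrist_force: [1.3, -0.2, -0.2]
opening: 0.0584
grasp_force: 43.5
```

```bash
python3 go.py 0.5211 0.1092 0.006 192
python3 - <<'E'
from h import *
# check case rim in top view & wrist: blue front wall rim points in tool frame
i,M,p,d=grab('wrist','w12');C=cloud(i,M,d);h=cv2.cvtColor(p,cv2.COLOR_RGB2HSV)
y=np.radians(12);ex=np.array([np.cos(y),np.sin(y)]);ey=np.array([-ex[1],ex[0]]);c=np.array([.5309,.1113]);q=C[...,:2]-c;X=q@ex;Y=q@ey
b=(h[...,0]>105)&(h[...,0]<130)&(h[...,1]>120)&(abs(C[...,2]-.044)<.003)
f=b&(X<-.03)&(abs(Y)<.03);print('front rim x',f.sum(),np.percentile(X[f],[2,50,98]).round(4) if f.sum() else '')
for s in(1,-1):
    k=b&(s*Y>.05)&(abs(X)<.045);print('side rim y',k.sum(),np.percentile(Y[k],[2,50,98]).round(4) if k.sum() else '')
# cast front tip
w=(h[...,1]<45)&(h[...,2]>110)&(abs(X)<.06)&(abs(Y)<.04)&(C[...,2]>.06);print('cast front X',np.percentile(X[w],[.3,2]).round(4),'Y',np.percentile(Y[w],[1,99]).round(4))
E
```

```text
offset [-0.011 -0.009  0.812] yaw 0.0013 now [0.5204 0.1074 0.0872] [ 1.7826e+02 -2.0000e-02 -1.6777e+02] t 29.18
front rim x 887 [-0.0555 -0.0532 -0.0507]
side rim y 968 [0.0634 0.0711 0.0739]
side rim y 886 [-0.0748 -0.0724 -0.0673]
cast front X [-0.0463 -0.0452] Y [-0.0379  0.0305]
```

>>> servo_tool --rows '[{"offset":[-0.01,0,0.2],"yaw":0,"claw":0.8},{"offset":[-0.01,0,0.4],"yaw":0,"claw":0.8},{"offset":[-0.01,0,0.5],"yaw":0,"claw":0.8},{"offset":[-0.01,-0.01,0.6],"yaw":0,"claw":0.8},{"offset":[-0.01,-0.01,0.7],"yaw":0,"claw":0.8},{"offset":[-0.01,-0.01,0.75],"yaw":0,"claw":0.8},{"offset":[-0.01,-0.01,0.75],"yaw":0,"claw":0.8}]'

```text
time: 30.1
ee_pos: [0.521, 0.1098, 0.0121]
tcp_rot: [178.2, -0.0, -167.7]
wrist_force: [0.2, -0.0, -1.1]
opening: 0.0582
grasp_force: 43.5
```

>>> servo_tool --rows '[{"offset":[0,0,0.01],"yaw":0,"claw":0.8},{"offset":[0,0,0.02],"yaw":0,"claw":0.8},{"offset":[0,0,0.02],"yaw":0,"claw":0.8}]'

```text
time: 30.48
ee_pos: [0.5212, 0.1099, 0.0105]
tcp_rot: [178.2, 0.0, -167.7]
wrist_force: [-0.0, 0.3, -0.7]
opening: 0.0584
grasp_force: 43.5
```

>>> servo_tool --rows '[{"offset":[0,0,0.01],"yaw":0,"claw":0.8},{"offset":[0,0,0.02],"yaw":0,"claw":0.8},{"offset":[0,0,0.03],"yaw":0,"claw":0.8},{"offset":[0,0,0.03],"yaw":0,"claw":0.8}]'

```text
time: 30.98
ee_pos: [0.521, 0.1099, 0.0073]
tcp_rot: [178.2, -0.0, -167.7]
wrist_force: [-1.1, 0.2, -1.7]
opening: 0.058
grasp_force: 43.5
```

>>> servo_tool --rows '[{"offset":[0,0,0.005],"yaw":0,"claw":0.8},{"offset":[0,0,0.01],"yaw":0,"claw":0.8},{"offset":[0,0,0.01],"yaw":0,"claw":0.8}]'

```text
time: 31.35
ee_pos: [0.521, 0.11, 0.0063]
tcp_rot: [178.2, 0.0, -167.7]
wrist_force: [-0.2, -0.0, -0.4]
opening: 0.0585
grasp_force: 43.5
```

>>> servo_tool --rows '[{"offset":[0,0,0.005],"yaw":0,"claw":0.8},{"offset":[0,0,0.01],"yaw":0,"claw":0.8},{"offset":[0,0,0.01],"yaw":0,"claw":0.8}]'

```text
time: 31.72
ee_pos: [0.5212, 0.11, 0.006]
tcp_rot: [178.3, 0.0, -167.7]
wrist_force: [-2.0, -1.3, 5.5]
opening: 0.0585
grasp_force: 44.2
```

>>> servo_tool --rows '[{"offset":[0,0,0],"yaw":0,"claw":0.25},{"offset":[0,0,0],"yaw":0,"claw":0.15},{"offset":[0,0,0],"yaw":0,"claw":0.1},{"offset":[0,0,-0.2],"yaw":0,"claw":0.1},{"offset":[0,0,-0.5],"yaw":0,"claw":0.1},{"offset":[0,0,-1],"yaw":0,"claw":0.1}]'

```text
time: 32.48
ee_pos: [0.5207, 0.1068, 0.1049]
tcp_rot: [178.2, -0.2, -167.7]
wrist_force: [0.9, 0.3, 0.1]
opening: 0.0767
grasp_force: 0.0
```

>>> servo_tool --rows '[{"offset":[0,0,-0.5],"yaw":0,"claw":0.6},{"offset":[0,0,-1],"yaw":0,"claw":0.6}]'

```text
time: 32.72
ee_pos: [0.5222, 0.104, 0.2069]
tcp_rot: [178.2, 0.0, -167.7]
wrist_force: [0.9, 0.1, 0.7]
opening: 0.0415
grasp_force: 0.0
```

```bash
python3 - <<'E'
from h import *
y=np.radians(12);ex=np.array([np.cos(y),np.sin(y)]);ey=np.array([-ex[1],ex[0]]);c=np.array([.5309,.1113])
i,M,p,d=grab('wrist','w13');C=cloud(i,M,d);h=cv2.cvtColor(p,cv2.COLOR_RGB2HSV);q=C[...,:2]-c;X=q@ex;Y=q@ey;Z=C[...,2]
w=(h[...,1]<45)&(h[...,2]>110)&(abs(X+.017)<.034)&(abs(Y)<.036)&(Z>.014)&(Z<.045)
n,l,st,_=cv2.connectedComponentsWithStats(w.astype(np.uint8));w=l==1+st[1:,4].argmax()
print('cast in case',w.sum(),cv2.minAreaRect(np.c_[X[w],Y[w]].astype(np.float32)),'z',np.percentile(Z[w],[2,50,99.5]).round(4))
for x in(-.04,-.03,-.01,.005): k=w&(abs(X-x)<.003);print(x,Y[k].min().round(3),Y[k].max().round(3))
# heel plate flatness
k=w&(Z<.031)&(Z>.02);A=np.c_[X[k],Y[k],np.ones(k.sum())];print('plane tilt deg',np.degrees(np.linalg.lstsq(A,Z[k],rcond=None)[0][:2]).round(2))
# lid angle from side cam
i,M,p,d=grab('side','s13');C=cloud(i,M,d);q=C[...,:2]-c;X=q@ex;Y=q@ey;Z=C[...,2]
m=(d>0)&(abs(Y)<.078)&(X>.03)&(X<.09)&(Z>.06)&(Z<.16)
for z in (.07,.1,.13,.15): k=m&(abs(Z-z)<.005);print(z,k.sum(),np.percentile(X[k],[5,50,95]).round(4) if k.sum() else'')
o=get_obs();print(o['ee_pos'],o['time'])
E
python3 go.py 0.609 0.1047 0.20 192
```

```text
cast in case 2728 ((-0.017096221446990967, -0.001225534826517105), (0.05557985231280327, 0.05941378325223923), 0.618827760219574) z [0.0212 0.0237 0.0355]
-0.04 -0.02 0.019
-0.03 -0.028 0.025
-0.01 -0.03 0.028
0.005 -0.031 0.029
plane tilt deg [-2.12 -0.58]
0.07 130 [0.0501 0.0509 0.0521]
0.1 135 [0.0495 0.0501 0.0517]
0.13 160 [0.0487 0.0495 0.0749]
0.15 227 [0.0483 0.0492 0.0762]
[0.52409527 0.10424976 0.21107479] 32.825
offset [-0.83  -0.18   0.112] yaw 0.0016 now [0.5241 0.1042 0.2111] [ 178.26    0.48 -167.71] t 32.83
```

```bash
python3 - <<'E'
from h import *
y=np.radians(12);ex=np.array([np.cos(y),np.sin(y)]);ey=np.array([-ex[1],ex[0]]);c=np.array([.5309,.1113])
for s in('side','top'):
    i,M,p,d=load(s,'s13') if s=='side' else grab('top','t13')
    C=cloud(i,M,d);q=C[...,:2]-c;X=q@ex;Y=q@ey;Z=C[...,2]
    m=(d>0)&(abs(Y+.02)<.03)&(X>.060)&(X<.1)&(Z>.1)&(Z<.165)
    if m.sum(): print(s,m.sum(),'X',np.percentile(X[m],[3,97]).round(4),'Y',np.percentile(Y[m],[3,97]).round(4),'Z',np.percentile(Z[m],[3,97]).round(4))
E
python3 go.py 0.612 0.108 0.20 192
```

```text
side 86 X [0.0618 0.0828] Y [-0.0204 -0.0123] Z [0.1321 0.1489]
top 73 X [0.0603 0.0823] Y [-0.0253 -0.0159] Z [0.1338 0.1514]
offset [-0.872 -0.154  0.08 ] yaw 0.0016 now [0.5235 0.1042 0.208 ] [ 178.26    0.28 -167.71] t 32.88
```

>>> servo_tool --rows '[{"offset":[-0.5,-0.13,0],"yaw":0,"claw":0.6},{"offset":[-0.86,-0.14,0.05],"yaw":0,"claw":0.6},{"offset":[-0.86,-0.14,0.05],"yaw":0,"claw":0.6},{"offset":[-0.86,-0.14,0.05],"yaw":0,"claw":0.6}]'

```text
time: 33.38
ee_pos: [0.6087, 0.1087, 0.1986]
tcp_rot: [178.2, -0.1, -167.7]
wrist_force: [0.5, -0.9, 0.3]
opening: 0.0339
grasp_force: 0.0
```

```bash
python3 go.py 0.612 0.108 0.122 192
```

```text
offset [-0.032 -0.038  0.765] yaw 0.0016 now [0.6087 0.1087 0.1986] [ 1.7824e+02 -1.2000e-01 -1.6770e+02] t 33.38
```

>>> servo_tool --rows '[{"offset":[-0.03,-0.03,0.3],"yaw":0,"claw":0.6},{"offset":[-0.03,-0.04,0.6],"yaw":0,"claw":0.6},{"offset":[-0.03,-0.04,0.76],"yaw":0,"claw":0.6},{"offset":[-0.03,-0.04,0.76],"yaw":0,"claw":0.6},{"offset":[-0.03,-0.04,0.76],"yaw":0,"claw":1},{"offset":[-0.03,-0.04,0.76],"yaw":0,"claw":1},{"offset":[-0.03,-0.04,0.76],"yaw":0,"claw":1},{"offset":[-0.03,-0.04,0.76],"yaw":0,"claw":1}]' --squeeze 40

```text
time: 34.38
ee_pos: [0.6129, 0.1094, 0.1256]
tcp_rot: [178.1, 0.1, -167.6]
wrist_force: [-3.4, 8.0, 1.6]
opening: 0.0091
grasp_force: 41.5
```

```bash
python3 lid.py 88.5 0 16
```

```text
88.5 [0.0, 0.0, 0.0]
83.0 [0.091, 0.001, -0.019]
77.4 [0.184, 0.002, -0.028]
71.9 [0.277, 0.003, -0.029]
66.4 [0.37, 0.003, -0.021]
60.8 [0.462, 0.003, -0.003]
55.3 [0.551, 0.003, 0.023]
49.8 [0.638, 0.002, 0.057]
44.2 [0.721, 0.001, 0.1]
38.7 [0.799, 0.0, 0.15]
33.2 [0.872, -0.001, 0.208]
27.7 [0.939, -0.003, 0.272]
22.1 [1.0, -0.005, 0.343]
16.6 [1.054, -0.007, 0.419]
11.1 [1.1, -0.009, 0.5]
5.5 [1.138, -0.012, 0.585]
0.0 [1.167, -0.015, 0.674]
[0.6129 0.1094 0.1256] 0.00911899032206378 [-3.4  8.   1.6] 34.375
```

>>> servo_tool --rows '[{"offset":[0.091,0,-0.019],"yaw":0,"claw":1},{"offset":[0.184,0,-0.028],"yaw":0,"claw":1},{"offset":[0.277,0,-0.029],"yaw":0,"claw":1},{"offset":[0.37,0,-0.021],"yaw":0,"claw":1},{"offset":[0.462,0,-0.003],"yaw":0,"claw":1},{"offset":[0.551,0,0.023],"yaw":0,"claw":1},{"offset":[0.638,0,0.057],"yaw":0,"claw":1},{"offset":[0.721,0,0.1],"yaw":0,"claw":1},{"offset":[0.799,0,0.15],"yaw":0,"claw":1}]'

```text
time: 35.5
ee_pos: [0.5358, 0.0928, 0.1125]
tcp_rot: [178.1, 0.4, -167.6]
wrist_force: [-3.9, 6.9, 12.6]
opening: 0.009
grasp_force: 46.5
```

```bash
python3 lid.py 38.7 0 8
python3 - <<'E'
from h import *
o=get_obs();y=np.radians(12);ex=np.array([np.cos(y),np.sin(y)]);ey=np.array([-ex[1],ex[0]]);c=np.array([.5309,.1113]);q=o['ee_pos'][:2]-c;print('TCP case',q@ex,q@ey,o['ee_pos'][2]-.046)
E
```

```text
38.7 [0.0, 0.0, 0.0]
33.9 [0.064, -0.001, 0.05]
29.0 [0.125, -0.003, 0.105]
24.2 [0.18, -0.004, 0.165]
19.4 [0.23, -0.006, 0.229]
14.5 [0.274, -0.008, 0.298]
9.7 [0.312, -0.01, 0.37]
4.8 [0.344, -0.012, 0.444]
0.0 [0.37, -0.014, 0.522]
[0.5358 0.0928 0.1125] 0.00900677325117393 [-3.9  6.9 12.6] 35.5
TCP case 0.0009306063863929963 -0.01912172631229065 0.06646042047468563
```

>>> servo_tool --rows '[{"offset":[0.064,0,0.05],"yaw":0,"claw":1},{"offset":[0.125,0,0.105],"yaw":0,"claw":1},{"offset":[0.18,-0.004,0.165],"yaw":0,"claw":1},{"offset":[0.23,-0.006,0.23],"yaw":0,"claw":1},{"offset":[0.274,-0.008,0.3],"yaw":0,"claw":1},{"offset":[0.312,-0.01,0.37],"yaw":0,"claw":1},{"offset":[0.344,-0.012,0.444],"yaw":0,"claw":1},{"offset":[0.37,-0.014,0.52],"yaw":0,"claw":1},{"offset":[0.375,-0.014,0.53],"yaw":0,"claw":1},{"offset":[0.375,-0.014,0.53],"yaw":0,"claw":1}]'

```text
time: 36.75
ee_pos: [0.4974, 0.0847, 0.0575]
tcp_rot: [178.1, 0.1, -167.6]
wrist_force: [-9.3, 9.4, 5.8]
opening: 0.0092
grasp_force: 57.3
```

```bash
cat > lidz.py <<'E'
from h import *
o=get_obs();y=np.radians(12);ex=np.array([np.cos(y),np.sin(y)]);ey=np.array([-ex[1],ex[0]]);c=np.array([.5309,.1113])
for s in('side','top'):
    p,d=camera(s);i,M=pose(s);C=cloud(i,M,d);h=cv2.cvtColor(p,cv2.COLOR_RGB2HSV);q=C[...,:2]-c;X=q@ex;Y=q@ey;Z=C[...,2]
    for x in(-.045,-.02,.01,.04):
        m=(d>0)&(abs(X-x)<.006)&(Y>.035)&(Y<.07)&(h[...,1]<80)&(Z>.03)&(Z<.12);print(s,x,m.sum(),np.median(Z[m]).round(4) if m.sum() else'')
    g=(h[...,0]<15)&(h[...,1]>170)&(h[...,2]>110)&(Z>.075)&(Z<.095)&(np.hypot(X+.067,Y-.045)<.065)
    if g.sum(): k=np.median(np.c_[X[g],Y[g]],axis=0);print('knob case',k.round(4),'angle',np.degrees(np.arctan2(k[1]-.045,k[0]+.067)).round(1))
print(o['ee_pos'],o['opening'],o['wrist_force'],o['time'])
E
python3 lidz.py
```

```text
side -0.045 72 0.061
side -0.02 70 0.0586
side 0.01 66 0.0551
side 0.04 63 0.0511
knob case [-0.0805  0.0922] angle 106.0
top -0.045 0 
top -0.02 0 
top 0.01 0 
top 0.04 0 
[0.49744817 0.08468766 0.05754964] 0.009155999136507754 [-9.31433248  9.38694656  5.84894525] 36.75
```

>>> servo_tool --rows '[{"offset":[0,0,0],"yaw":0,"claw":0.65},{"offset":[0,0,0],"yaw":0,"claw":0.65},{"offset":[0,0,-0.3],"yaw":0,"claw":0.65},{"offset":[0,0.1,-0.5],"yaw":0,"claw":1},{"offset":[0,0.32,-0.5],"yaw":0,"claw":1},{"offset":[0,0.32,-0.4],"yaw":0,"claw":1},{"offset":[0,0.32,-0.2],"yaw":0,"claw":1},{"offset":[0,0.32,-0.05],"yaw":0,"claw":1},{"offset":[0,0.32,-0.05],"yaw":0,"claw":1}]'

```text
time: 37.98
ee_pos: [0.4901, 0.114, 0.0602]
tcp_rot: [178.3, -0.1, -167.7]
wrist_force: [-0.2, 0.6, 0.5]
opening: 0.0002
grasp_force: 0.0
```

>>> servo_tool --rows '[{"offset":[0,0,0.02],"yaw":0,"claw":1},{"offset":[0,0,0.04],"yaw":0,"claw":1},{"offset":[0,0,0.06],"yaw":0,"claw":1},{"offset":[0,0,0.06],"yaw":0,"claw":1}]'

```text
time: 38.48
ee_pos: [0.491, 0.1148, 0.0558]
tcp_rot: [178.3, 0.0, -167.7]
wrist_force: [-0.6, 0.7, 0.5]
opening: 0.0003
grasp_force: 0.0
```

>>> servo_tool --rows '[{"offset":[0,0,0.02],"yaw":0,"claw":1},{"offset":[0,0,0.04],"yaw":0,"claw":1},{"offset":[0,0,0.05],"yaw":0,"claw":1},{"offset":[0,0,0.05],"yaw":0,"claw":1}]'

```text
time: 38.98
ee_pos: [0.4909, 0.1149, 0.0506]
tcp_rot: [178.2, 0.0, -167.7]
wrist_force: [0.2, -0.9, 0.0]
opening: 0.0
grasp_force: 0.0
```

>>> servo_tool --rows '[{"offset":[0,0,0.02],"yaw":0,"claw":1},{"offset":[0,0,0.03],"yaw":0,"claw":1},{"offset":[0,0,0.03],"yaw":0,"claw":1}]'

```text
time: 39.35
ee_pos: [0.4909, 0.115, 0.0476]
tcp_rot: [178.2, 0.0, -167.7]
wrist_force: [-0.1, -0.2, 0.4]
opening: -0.0004
grasp_force: 0.0
```

```bash
python3 lidz.py
```

```text
side -0.045 100 0.0525
side -0.02 72 0.0518
side 0.01 70 0.0512
side 0.04 64 0.05
knob case [-0.0802  0.0928] angle 105.5
top -0.045 0 
top -0.02 0 
top 0.01 0 
top 0.04 0 
[0.4908741  0.11500605 0.0476383 ] -0.0003550512171464025 [-0.0876848  -0.18664886  0.39073434] 39.35
```

>>> servo_tool --rows '[{"offset":[0,0,0.01],"yaw":0,"claw":1},{"offset":[0,0,0.03],"yaw":0,"claw":1},{"offset":[0,0,0.03],"yaw":0,"claw":1}]'

```text
time: 39.83
ee_pos: [0.4909, 0.1151, 0.045]
tcp_rot: [178.3, 0.0, -167.7]
wrist_force: [-0.4, -0.8, 2.4]
opening: 0.0
grasp_force: 1.4
```

>>> servo_tool --rows '[{"offset":[0,0,0.01],"yaw":0,"claw":1},{"offset":[0,0,0.015],"yaw":0,"claw":1},{"offset":[0,0,0.015],"yaw":0,"claw":1}]'

```text
time: 40.2
ee_pos: [0.491, 0.1151, 0.0446]
tcp_rot: [178.3, 0.1, -167.7]
wrist_force: [-4.8, -2.6, 13.3]
opening: 0.0001
grasp_force: 6.9
```

>>> servo_tool --rows '[{"offset":[0,0,-0.3],"yaw":0,"claw":0.6},{"offset":[0,0,-0.8],"yaw":-0.05,"claw":0.6},{"offset":[0.3,0.3,-0.9],"yaw":-0.11,"claw":0.6},{"offset":[0.5,0.6,-0.9],"yaw":-0.17,"claw":0.6},{"offset":[0.5,0.7,-0.9],"yaw":-0.23,"claw":0.6},{"offset":[0.5,0.7,-0.9],"yaw":-0.29,"claw":0.6},{"offset":[0.5,0.7,-0.9],"yaw":-0.35,"claw":0.6},{"offset":[0.5,0.7,-0.9],"yaw":-0.41,"claw":0.6},{"offset":[0.5,0.7,-0.9],"yaw":-0.465,"claw":0.6},{"offset":[0.5,0.7,-0.9],"yaw":-0.52,"claw":0.6},{"offset":[0.5,0.7,-0.9],"yaw":-0.52,"claw":0.6}]'

```text
time: 41.58
ee_pos: [0.4277, 0.1702, 0.1351]
tcp_rot: [-179.9, 1.8, -74.2]
wrist_force: [-1.1, -0.3, 0.2]
opening: 0.0343
grasp_force: 0.0
```

```bash
python3 lidz.py
python3 - <<'E'
from h import *
i,M,p,d=grab('wrist','w14');C=cloud(i,M,d);Ct=cloud(i,np.array(i['hand_eye']),d);h=cv2.cvtColor(p,cv2.COLOR_RGB2HSV)
o=(h[...,0]<15)&(h[...,1]>180)&(C[...,2]>.081)&(C[...,2]<.095);print('knob',o.sum(),cv2.minEnclosingCircle(C[o][:,:2].astype(np.float32)),Ct[o].mean(0))
E
python3 go.py 0.4352 0.1815 0.0605 -74.5
```

```text
side -0.045 71 0.0498
side -0.02 74 0.0503
side 0.01 72 0.05
side 0.04 62 0.0496
knob case [-0.0805  0.0925] angle 105.9
top -0.045 80 0.05
top -0.02 75 0.0504
top 0.01 77 0.0501
top 0.04 75 0.0499
knob case [-0.0796  0.0854] angle 107.3
[0.42766019 0.1702046  0.1351365 ] 0.034345863149360896 [-1.06433091 -0.32417544  0.17343557] 41.575
knob 131 ((0.43568700551986694, 0.1793169528245926), 0.00689627043902874) [-0.00516309 -0.00796478  0.05262427]
offset [-0.066 -0.102  0.75 ] yaw 0.0011 now [0.4277 0.1702 0.1353] [-179.89    1.75  -74.3 ] t 41.73
```

>>> servo_tool --rows '[{"offset":[-0.055,-0.1,0.1],"yaw":0,"claw":0.6},{"offset":[-0.055,-0.1,0.4],"yaw":0,"claw":0.6},{"offset":[-0.055,-0.1,0.75],"yaw":0,"claw":0.6},{"offset":[-0.055,-0.1,0.75],"yaw":0,"claw":0.6},{"offset":[-0.055,-0.1,0.75],"yaw":0,"claw":1},{"offset":[-0.055,-0.1,0.75],"yaw":0,"claw":1},{"offset":[-0.055,-0.1,0.75],"yaw":0,"claw":1},{"offset":[-0.055,-0.1,0.75],"yaw":0,"claw":1}]' --squeeze 40

```text
time: 42.72
ee_pos: [0.436, 0.1809, 0.0617]
tcp_rot: [-179.8, 1.8, -74.1]
wrist_force: [-0.6, 2.4, 4.7]
opening: 0.0121
grasp_force: 39.6
```

Run:
```python
import numpy as np
from h import *
o=get_obs();M=T(o);y=np.radians(12);ex=np.array([np.cos(y),np.sin(y),0]);ey=np.array([-ex[1],ex[0],0])
pv=np.array([.4560,.1414,o['ee_pos'][2]]);k=o['ee_pos']-pv;a0=np.degrees(np.arctan2(k@ey,k@ex));print('r',np.linalg.norm(k),'a0',a0,o['opening'],o['ee_pos'],o['tcp_rot'],o['wrist_force'])
r=.044;a0=105;f=lambda a:r*(np.cos(np.radians(a))*ex+np.sin(np.radians(a))*ey)
for a in np.linspace(a0,-1,11): print(round(a,1),(M[:3,:3].T@(f(a)-f(a0))*10).round(3).tolist(),'yaw',round((a0-a)/180,3))
```

```text
r 0.0442690924649482 a0 104.86808876621664 0.012147009434764504 [0.43599312 0.18089022 0.06165634] [-179.76428041    1.78421695  -74.10048686] [-0.58122894  2.3640148   4.66528135]
105.0 [0.0, 0.0, 0.0] yaw 0.0
94.4 [-0.008, -0.081, 0.001] yaw 0.059
83.8 [-0.001, -0.162, 0.001] yaw 0.118
73.2 [0.02, -0.24, 0.0] yaw 0.177
62.6 [0.056, -0.313, -0.0] yaw 0.236
52.0 [0.104, -0.379, -0.002] yaw 0.294
41.4 [0.164, -0.434, -0.003] yaw 0.353
30.8 [0.233, -0.477, -0.005] yaw 0.412
20.2 [0.308, -0.507, -0.008] yaw 0.471
9.6 [0.388, -0.523, -0.01] yaw 0.53
-1.0 [0.469, -0.523, -0.012] yaw 0.589
```

>>> servo_tool --rows '[{"offset":[-0.008,-0.081,0],"yaw":0.058,"claw":1},{"offset":[-0.001,-0.162,0],"yaw":0.117,"claw":1},{"offset":[0.02,-0.24,0],"yaw":0.175,"claw":1},{"offset":[0.056,-0.313,0],"yaw":0.234,"claw":1},{"offset":[0.104,-0.379,0],"yaw":0.292,"claw":1},{"offset":[0.164,-0.434,-0.003],"yaw":0.35,"claw":1},{"offset":[0.233,-0.477,-0.005],"yaw":0.409,"claw":1},{"offset":[0.308,-0.507,-0.008],"yaw":0.467,"claw":1},{"offset":[0.388,-0.523,-0.01],"yaw":0.525,"claw":1},{"offset":[0.469,-0.523,-0.012],"yaw":0.58,"claw":1},{"offset":[0.469,-0.523,-0.012],"yaw":0.58,"claw":1},{"offset":[0.469,-0.523,-0.012],"yaw":0.58,"claw":1}]'

```text
time: 44.22
ee_pos: [0.4984, 0.1508, 0.0614]
tcp_rot: [178.1, -0.3, -178.5]
wrist_force: [-4.5, 7.9, 6.6]
opening: 0.0124
grasp_force: 40.3
```

Run:
```python
import numpy as np
from h import *
o=get_obs();y=np.radians(12);ex=np.array([np.cos(y),np.sin(y)]);ey=np.array([-ex[1],ex[0]]);k=o['ee_pos'][:2]-np.array([.4560,.1414]);print(np.linalg.norm(k),np.degrees(np.arctan2(k@ey,k@ex)),o['opening'],o['wrist_force'],o['torque'])
M=T(o);print('tool vec for -ey 3mm',M[:2,:2].T@(-ey*.03))
```

```text
0.04342615156742746 0.5580621849330095 0.012380601485683174 [-4.53751452  7.94993359  6.6341186 ] [ 1.31836942  0.86377008 -0.11135874]
tool vec for -ey 3mm [-0.00544738 -0.0294845 ]
```

>>> servo_tool --rows '[{"offset":[0,-0.01,0],"yaw":0,"claw":1},{"offset":[0,-0.015,0],"yaw":0,"claw":1},{"offset":[0,-0.015,0],"yaw":0,"claw":1}]'

```text
time: 44.6
ee_pos: [0.4984, 0.1505, 0.0615]
tcp_rot: [178.0, -0.3, -178.4]
wrist_force: [-4.5, 14.7, 6.2]
opening: 0.012
grasp_force: 40.3
```

The lever is against its stop: the force rises with no further motion. I'll release and retreat.

>>> servo_tool --rows '[{"offset":[0,0.02,0],"yaw":0,"claw":1},{"offset":[0,0.02,0],"yaw":0,"claw":0.65},{"offset":[0,0.02,0],"yaw":0,"claw":0.65},{"offset":[0,0.02,0],"yaw":0,"claw":0.65},{"offset":[0,0.02,-0.3],"yaw":0,"claw":0.65},{"offset":[0,0.02,-0.8],"yaw":0,"claw":0.65},{"offset":[0,0.02,-1],"yaw":0,"claw":0.65}]'

```text
time: 45.48
ee_pos: [0.5, 0.1471, 0.1633]
tcp_rot: [178.2, -0.1, -178.5]
wrist_force: [-0.4, -0.1, 0.4]
opening: 0.0301
grasp_force: 0.0
```

>>> servo_tool --rows '[{"offset":[0.5,-0.3,-0.5],"yaw":0,"claw":0.65},{"offset":[0.9,-0.6,-0.8],"yaw":0,"claw":0.65},{"offset":[0.9,-0.6,-0.8],"yaw":0,"claw":0.65}]'

```text
time: 45.85
ee_pos: [0.4103, 0.0813, 0.2421]
tcp_rot: [178.3, -0.1, -178.6]
wrist_force: [0.3, 0.1, 0.3]
opening: 0.0298
grasp_force: 0.0
```

```bash
python3 lidz.py
python3 - <<'E'
from h import *
i,M,p,d=grab('top','t20');C=cloud(i,M,d);h=cv2.cvtColor(p,cv2.COLOR_RGB2HSV)
m=(np.hypot(C[...,0]-.463,C[...,1]+.30)<.025);print('yellow cast',m.sum(),C[m].mean(0).round(3),'hsv',np.median(h[m],axis=0))
i,M,p,d=load('top','t2');C0=cloud(i,M,d);print('before',C0[m].mean(0).round(3))
g=(h[...,0]<15)&(h[...,1]>170)&(h[...,2]>110)&(C[...,2]>.05)&(C[...,2]<.1);g[:,220:]=0;print('orange',g.sum(),C[g].min(0).round(3),C[g].max(0).round(3))
E
```

```text
side -0.045 50 0.0498
side -0.02 45 0.05
side 0.01 73 0.0502
side 0.04 65 0.0497
knob case [-0.0243  0.0505] angle 7.3
top -0.045 43 0.0497
top -0.02 33 0.0498
top 0.01 77 0.05
top 0.04 74 0.0498
knob case [-0.0245  0.0429] angle -2.9
[0.41033541 0.08126575 0.2420676 ] 0.029820855333886235 [0.29377792 0.103027   0.33482303] 45.85
yellow cast 360 [ 0.463 -0.301  0.025] hsv [ 18.  99. 156.]
before [ 0.463 -0.301  0.025]
orange 99 [0.449 0.133 0.054] [0.502 0.155 0.086]
```

```bash
python3 -c "
from workcell import *
print(job_done())"
```

```text
the job is handed in; nothing more can be done
None
```

The job is handed in at 46 s of the 72 s allowed: the white cast sits flat in the recess with its front teeth towards the latch, the lid is fully shut and the latch lever is back against its stop over it, and the yellow cast has not moved.

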